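# Set out the belt bench: stand the hand stamps, lay the patterns in their tray

## Task

Set out the belt-making bench: move the jar of rivets off the marble slab onto the middle of the round cork mat, lay every strap-end pattern flat in a tray compartment of its own with its point towards the red end, and stand every hand stamp upright on its brass foot, wholly on the marble slab, with the stamps at least 6 cm apart between centres. Let go of the stamps and watch for five seconds that they all stand together without wobbling before you finish; stand up again any that falls, and do not disturb the green tin.

Things in the scene. Friction and masses are not known exactly. Their poses are not given: they have to be found in the camera images.
- slab: White marble slab, fixed, 100 (x) x 240 (y) x 15 (z) mm; origin at the centre of its underside, z up.
- tray: Shallow fixed wooden tray, 154 (x) x 220 (y) x 11 mm. Floor 4 mm thick; four compartments side by side along y, each 132 (x) x 50 (y) mm, 7 mm deep, walls 4 mm, centred at x = 0, y = -81, -27, +27, +81 mm. A broad red band forms its +x end. Origin: underside, below the centre of the compartments; z up, x points to the red end.
- mat: Round cork mat lying on the bench, fixed, 100 mm across, 5 mm thick; origin at the centre of its underside. It lies beyond the slab or beyond the tray.
- jar: Amber glass jar of rivets with a black lid, 56 mm in diameter, 75 mm tall, about 0.22 kg, at first standing on the slab; origin at the centre of its underside, z up.
- tin: Green round tin, 60 mm in diameter, 60 mm tall, not part of the job; origin at the centre of its underside.
- pattern0: Flat rigid strap-end pattern (yellow board, 120 x 40 x 6 mm, one end pointed, the other square) with a wooden grip block on top, 40 mm long (x) x 16 mm wide (y), from 6 to 28 mm above the underside. About 0.09 kg. Origin: underside, at mid-length, below the centre of the block; x points to the pointed end, z up. May be absent.
- tip0 (a point): Point of pattern0, 60 mm along its +x from the origin, 3 mm above its underside.
- pattern1: Flat rigid strap-end pattern (yellow board, 120 x 40 x 6 mm, one end pointed, the other square) with a wooden grip block on top, 40 mm long (x) x 16 mm wide (y), from 6 to 28 mm above the underside. About 0.09 kg. Origin: underside, at mid-length, below the centre of the block; x points to the pointed end, z up. May be absent.
- tip1 (a point): Point of pattern1, 60 mm along its +x from the origin, 3 mm above its underside.
- pattern2: Flat rigid strap-end pattern (orange board, 120 x 40 x 6 mm, one end pointed, the other square) with a wooden grip block on top, 40 mm long (x) x 16 mm wide (y), from 6 to 28 mm above the underside. About 0.09 kg. Origin: underside, at mid-length, below the centre of the block; x points to the pointed end, z up. May be absent.
- tip2 (a point): Point of pattern2, 60 mm along its +x from the origin, 3 mm above its underside.
- pattern3: Flat rigid strap-end pattern (orange board, 120 x 40 x 6 mm, one end pointed, the other square) with a wooden grip block on top, 40 mm long (x) x 16 mm wide (y), from 6 to 28 mm above the underside. About 0.09 kg. Origin: underside, at mid-length, below the centre of the block; x points to the pointed end, z up. May be absent.
- tip3 (a point): Point of pattern3, 60 mm along its +x from the origin, 3 mm above its underside.
- stamp0: Hand stamp, 120 mm long: square wooden handle 28 x 28 x 104 mm, blue at the head, and a narrower flat-ended brass foot 24 x 24 x 16 mm. 0.22 kg. Starts lying on its side. Origin on its centre line, 60 mm from either end; +x points along it from brass foot to blue head, y and z square to the handle's faces. May be absent.
- foot0 (a point): Centre of the flat brass end face of stamp0, 60 mm along its -x from the origin.
- stamp1: Hand stamp, 120 mm long: square wooden handle 28 x 28 x 104 mm, blue at the head, and a narrower flat-ended brass foot 24 x 24 x 16 mm. 0.22 kg. Starts lying on its side. Origin on its centre line, 60 mm from either end; +x points along it from brass foot to blue head, y and z square to the handle's faces. May be absent.
- foot1 (a point): Centre of the flat brass end face of stamp1, 60 mm along its -x from the origin.
- stamp2: Hand stamp, 120 mm long: square wooden handle 28 x 28 x 104 mm, blue at the head, and a narrower flat-ended brass foot 24 x 24 x 16 mm. 0.22 kg. Starts lying on its side. Origin on its centre line, 60 mm from either end; +x points along it from brass foot to blue head, y and z square to the handle's faces. May be absent.
- foot2 (a point): Centre of the flat brass end face of stamp2, 60 mm along its -x from the origin.
There are look-alikes about, which are no part of the job. Leave any purple look-alike of the stamp2 alone. What is shaped like the pattern3 but pink is not meant.

How it is judged:
By the outcome, as a careful person would: the job done as asked, in the order asked, and still so for the second after the job is handed in, with the robot touching nothing.
Of pattern0, pattern1, pattern2, pattern3 only 3 to 4 are there at a start; the rules pass over those that are not, and their reading is None.
Of stamp0, stamp1, stamp2 only 2 to 3 are there at a start; the rules pass over those that are not, and their reading is None.
At some moment in a run one of pattern0, pattern1, pattern2, pattern3, stamp0, stamp1, stamp2 may be knocked a few centimetres aside while the robot is not near it.
Once in a run the grip may slacken for a moment while it holds something.
It also fails if it takes over 210 s, if anything falls off the work surface, if the arm or the gripper's body presses on something with over 40 N, if the wrist force passes 120 N, or if a joint passes its speed limit or range.

## Robot

A 7-joint arm with a two-finger parallel gripper is mounted at the origin on the work surface. World frame = base frame: x ahead of the robot, y to its left, z up, the work surface at z = 0. Lengths are in m, angles in degrees, forces in N, time in s.
With the tool pointing down it reaches from about 0.4 to 0.875 m from the base axis. Payload 4.4 kg.
Tool frame: the origin (TCP) lies at the very end of the fingers, on their centre line; the grasp point (between the pads) lies 19 mm behind it; z points along the fingers, y is the line along which they close (so a half turn about z gives the same grasp; the last joint's range is limited). The gripper opens to 85 mm and grips with 20 to 120 N. Pads are 22 mm wide; open, the fingers measure 114 mm over their backs; the gripper's body (76 mm by 85 mm) begins 54 mm behind the grasp point. The pads swing forward as they close: fully open they stand 13 mm farther back than shut.
Start: joints at [-80.89, 36.005, 2.206, 86.941, -1.547, 57.084, -1.146], TCP at [0.145, 0.634, 0.231] pointing down, gripper open.
Joint ranges: [-175.42, 175.42], [-21.48, 121.26], [-71.46, 75.88], [10.55, 141.38], [-63.04, 243.04], [13.31, 113.54], [-168.57, 168.57]. Speed limits (degrees/s): [147.25, 147.25, 180, 180, 180, 180, 180].

## Interface

Orientations are given as [roll, pitch, yaw] about the fixed x, y, z axes, in that order (R = Rz(yaw) Ry(pitch) Rx(roll)).
In Python, from workcell import bot gives the robot as it stands.
- The arm moves only by the tool drive_tool, never from a script. Its argument "increments" is a list of rows, each a list of 3 entries, a list of its own where there are three numbers: the shift along the world's x, y, z in cm, then the turn, a rotation vector about the world's x, y, z in rad, then the opening, from 0 (shut) to 1 (fully open). A call has 1 to 5 rows; each row is the pose to reach, as a shift and turn from the pose commanded when the call began; what a row does not reach only later rows make up. A row lasts 1/12 s, in which the tool goes at most 41.7 mm and 7.16 degrees, less where a joint would pass 70% of its speed; a pose out of reach is approached as far as the arm can. A call with a gripper value outside its range is refused whole. The fingers move at their own pace and stop on an object; the grip force is fixed at half the most. Time passes only in rows, so rows that repeat a pose let the fingers close. It gives the time, the measured TCP pose, the force, the opening and the grip force at its end, in the units of the state.
- bot.get_state(): the state, without advancing time (a new reading comes with each control period).
- bot.camera(name): name is "scene" or "top"; returns the picture (384x512x3 uint8, red, green, blue); there is no depth.
- bot.get_calibration(name): a dict with "fx", "fy", "cx", "cy" (pixels), "k1" (the pictures are not rectified: a ray, as slopes to the right and down, at radius r is drawn at 1 + k1 r^2 times it, then the intrinsics apply), "world_from_camera" (4x4, takes a point from camera to world coordinates). Camera axes: x right, y down, z forward; pixel columns grow to the right and rows downward; lengths in m; the calibration is good to about 2 mm. A picture is of the moment at which its call begins. get_calibration takes no time and is no camera call.
- bot.hand_in(): hands the job in; it is judged then, once.
The state is a dict: "clock": time; "joints": joint angles; "dq": joint speeds; "joint_efforts": joint torques, N m; "eef_pos": TCP position; "ee_rot": TCP orientation; "force": force on the tool from outside, world axes, zero at the start; "moment": the same for the moment, N m; "finger_gap": opening from 0.0 (shut) to 1.0 (fully open); "grip_force": force on a finger pad.
Only numpy, scipy, OpenCV 4.12 (cv2) and the standard library are available. Lean on these libraries where they do the work, as an engineer would, in place of code of your own. Each camera call takes 0.05 s, during which the arm holds its last target. There are 200 camera calls.

## Working session

There is one attempt and no reset: what is moved stays moved. The work goes in short steps, Python scripts to look and compute and a tool call to move; the robot and the scene stay as the last step left them, time stands still between calls to the robot, and variables do not carry over. Pictures are saved under pics/ and viewed, at most 14 in all, crops included, and the job is handed in when it is done.

Besides the shell and the picture viewer there is one more tool, called after "Emit:" as a command line: name --argument value ..., lists and objects as JSON in quotes. drive_tool: Moves the arm, as the interface text tells. Its arguments: {"type":"object","properties":{"increments":{"type":"array","items":{"type":"array"}}},"required":["increments"]}

```bash
ls; mkdir -p pics
python3 - <<'E'
from workcell import bot
import cv2,numpy as np
s=bot.get_state();print({k:np.round(v,3) for k,v in s.items()})
for n in("scene","top"):
    im=bot.camera(n);cv2.imwrite(f"pics/{n}0.png",cv2.resize(im[:,:,::-1],(800,600),interpolation=cv2.INTER_CUBIC))
    np.save(f"{n}0.npy",im)
    c=bot.get_calibration(n);print({k:np.round(v,3) for k,v in c.items()})
E
```

```text
pics
{'clock': np.float64(0.0), 'joints': array([-80.889,  36.057,   2.202,  86.996,  -1.548,  57.083,  -1.147]), 'dq': array([ 0.048, -0.036,  0.073,  0.003, -0.044, -0.03 ,  0.082]), 'joint_efforts': array([-1.0000e-03, -5.6340e+01,  1.2260e+00, -1.9344e+01,  1.1000e-02,
        1.1000e-02, -0.0000e+00]), 'eef_pos': array([0.145, 0.633, 0.23 ]), 'ee_rot': array([-179.894,    0.   ,  167.118]), 'force': array([ 0.31 ,  1.018, -0.086]), 'moment': array([-0.009, -0.008, -0.012]), 'grip_force': np.float64(0.0), 'finger_gap': np.float64(0.999)}
{'fx': np.float64(454.221), 'fy': np.float64(454.221), 'cx': np.float64(254.458), 'cy': np.float64(192.937), 'k1': np.float64(-0.169), 'world_from_camera': array([[-0.408,  0.688, -0.6  ,  1.275],
       [ 0.913,  0.302, -0.274,  0.344],
       [-0.007, -0.66 , -0.751,  0.907],
       [ 0.   ,  0.   ,  0.   ,  1.   ]])}
{'fx': np.float64(367.561), 'fy': np.float64(367.561), 'cx': np.float64(250.185), 'cy': np.float64(192.797), 'k1': np.float64(0.013), 'world_from_camera': array([[ 0.028, -0.997,  0.078,  0.523],
       [-1.   , -0.029, -0.008,  0.062],
       [ 0.01 , -0.078, -0.997,  1.144],
       [ 0.   ,  0.   ,  0.   ,  1.   ]])}
```

View pics/scene0.png

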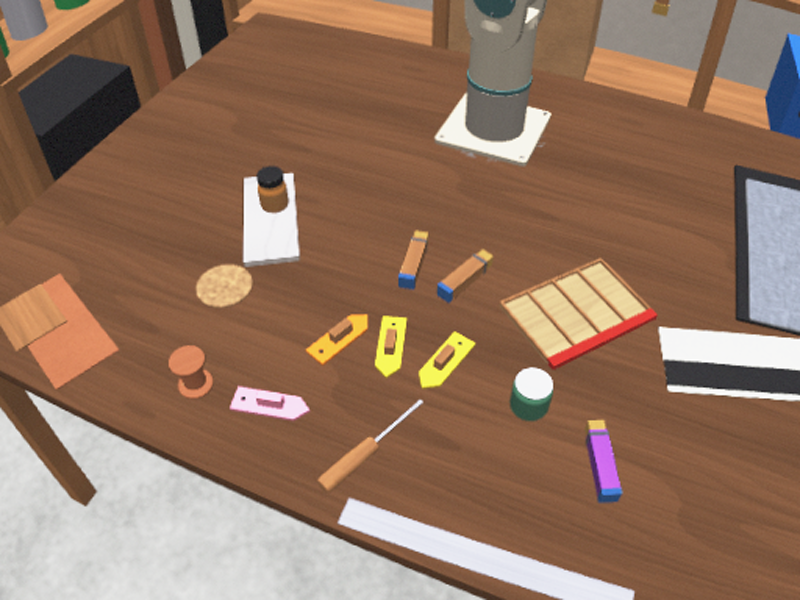

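View pics/top0.png

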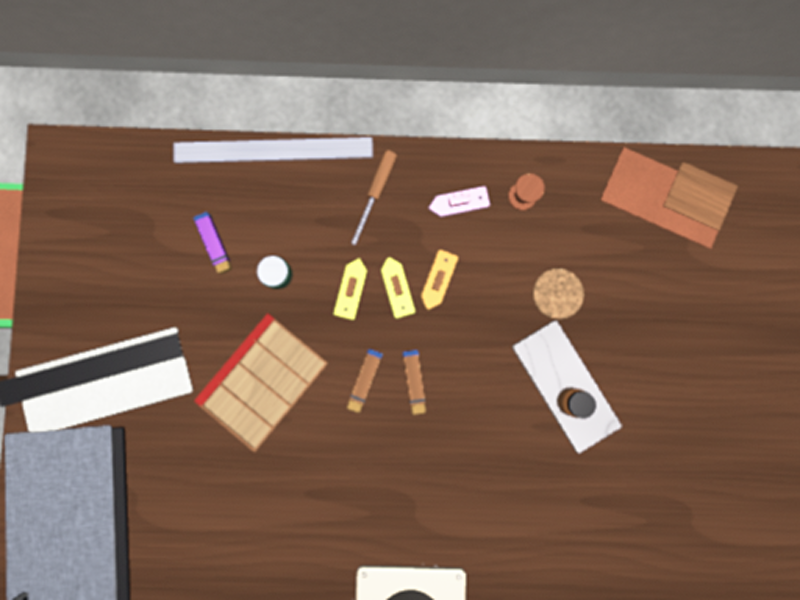

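The scene view (800 px) shows the jar on the slab at (272,190), the mat at (224,286), stamps at (413,260) and (465,275), the orange pattern at (338,337), yellow patterns at (391,345) and (447,360), the tray at (578,312) and the tin at (531,393). In the top view they are: jar (577,402), mat (558,293), stamps (365,381) and (414,382), patterns (439,280), (397,287) and (350,289), tray (262,383). That makes 3 patterns and 2 stamps.

Possible look-alikes (top view): purple stamp (211,242) and pink pattern (460,201). The screwdriver (375,195) and spool (527,190) are clutter. I'm leaving all of these alone. Jar, patterns and stamps are chosen by colour: brown handle with blue head, and yellow or orange board.

```bash
cat > h.py <<'E'
from workcell import bot
import cv2,numpy as np,json
def calib(n):
    c=bot.get_calibration(n);K=np.array([[c["fx"],0,c["cx"]],[0,c["fy"],c["cy"]],[0,0,1]]);return K,np.array([c["k1"],0,0,0.]),np.array(c["world_from_camera"])
def ray(n,p):
    K,d,T=calib(n);q=cv2.undistortPoints(np.array(p,float).reshape(-1,1,2),K,d)[:,0]
    return T[:3,3],np.c_[q,np.ones(len(q))]@T[:3,:3].T
def onz(n,p,z):
    o,v=ray(n,p);return (o+v*((z-o[2])/v[:,2])[:,None])[:,:2]
def proj(n,X):
    K,d,T=calib(n);R=T[:3,:3].T
    return cv2.projectPoints(np.array(X,float).reshape(-1,3),R,-R@T[:3,3],K,d)[0][:,0]
def blobs(im,lo,hi,amin=30):
    m=cv2.inRange(cv2.cvtColor(im,cv2.COLOR_RGB2HSV),np.array(lo),np.array(hi))
    n,l,st,c=cv2.connectedComponentsWithStats(m)
    out=[]
    for i in range(1,n):
        if st[i,4]>=amin:
            q=np.argwhere(l==i)[:,::-1].astype(np.float32);out.append((st[i,4],c[i],q))
    return out
def rect(n,q,z):
    "centre, long dir deg, size of the pixel set put on plane z"
    w=onz(n,q,z).astype(np.float32)*1000;(c,s,a)=cv2.minAreaRect(w)
    if s[0]<s[1]:a+=90;s=s[::-1]
    return np.array(c)/1000,a,s,w/1000
def patterns(im,n="top"):
    out=[]
    for nm,lo,hi in(("yellow",(27,110,150),(34,255,255)),("orange",(18,150,180),(26,255,255))):
        for A,c,q in blobs(im,lo,hi,80):
            C,a,s,w=rect(n,q,.006)
            d=np.array([np.cos(np.radians(a)),np.sin(np.radians(a))]);m=w-C;t=m@d;u=m@[-d[1],d[0]]
            r=[np.ptp(u[(k*t>.045)]) if (k*t>.045).any() else 0 for k in(1,-1)]
            if r[0]>r[1]:a+=180
            print(nm,A,c.round(),C.round(4),"deg",round((a+180)%360-180,1),np.round(s),"endwidths",np.round(r,3))
def stamps(im,n="top"):
    B=[(c,onz(n,[c],.02)[0]) for A,c,q in blobs(im,(105,130,60),(125,255,255),10)]
    Y=[(c,onz(n,[c],.02)[0]) for A,c,q in blobs(im,(15,90,80),(26,230,230),8)]
    for b in B:
        for y in Y:
            L=np.linalg.norm(b[1]-y[1])
            if .08<L<.14:
                d=b[1]-y[1];print("stamp? blue",b[0].round(),b[1].round(3),"brass",y[0].round(),y[1].round(3),"mid",((b[1]+y[1])/2).round(4),"deg",np.degrees(np.arctan2(d[1],d[0])).round(1))
def st():
    s=bot.get_state();open("log.jsonl","a").write(json.dumps({k:np.array(v).tolist() for k,v in s.items()})+"\n")
    print(round(float(s["clock"]),2),np.round(s["eef_pos"],4),np.round(s["ee_rot"],1),"J",np.round(s["joints"],1),"F",np.round(s["force"],1),"g",round(float(s["finger_gap"]),3),round(float(s["grip_force"]),1));return s
E
python3 - <<'E'
from h import *
im=np.load("top0.npy")
st();patterns(im);stamps(im)
hsv=cv2.cvtColor(im,cv2.COLOR_RGB2HSV)
def at(x,y):
    return hsv[int(y*.64),int(x*.64)]
for nm,p in dict(slab=(545,360),mat=(558,290),red=(240,350),wood=(262,383),lid=(580,404),brass1=(355,407),brass2=(417,409),blue=(375,354),hand=(365,380),bench=(450,450),tin=(272,270)).items():print(nm,at(*p))
for nm,lo,hi,z in(("slab",(0,0,150),(180,40,255),.015),("red",(170,150,100),(180,255,255),.011),("red",(0,190,120),(6,255,255),.011),("mat",(10,60,140),(20,170,255),.005)):
    for A,c,q in blobs(im,lo,hi,150):
        C,a,s,w=rect("top",q,z);print(nm,A,c.round(),C.round(4),round(a,1),np.round(s))
E
```

```text
0.1 [0.1447 0.6331 0.2305] [-179.9    0.   167.1] J [-80.9  36.1   2.2  87.   -1.5  57.1  -1.1] F [0.2 0.9 0.5] g 1.002 0.0
yellow 92 [224. 185.] [0.6364 0.1341] deg -12.9 [120.  43.] endwidths [0.042 0.032]
stamp? blue [128. 138.] [0.77  0.435] brass [142. 171.] [0.669 0.385] mid [0.7193 0.41  ] deg 25.8
stamp? blue [239. 226.] [0.51  0.083] brass [224. 185.] [0.633 0.134] mid [0.5712 0.109 ] deg -157.5
stamp? blue [239. 226.] [0.51  0.083] brass [254. 185.] [0.636 0.042] mid [0.5731 0.0629] deg 162.0
stamp? blue [239. 226.] [0.51  0.083] brass [224. 183.] [0.639 0.133] mid [0.5744 0.1085] deg -158.9
stamp? blue [239. 226.] [0.51  0.083] brass [253. 182.] [0.644 0.044] mid [0.5768 0.0637] deg 163.5
stamp? blue [239. 226.] [0.51  0.083] brass [226. 260.] [0.406 0.119] mid [0.458  0.1013] deg -19.0
stamp? blue [239. 226.] [0.51  0.083] brass [267. 262.] [ 0.404 -0.005] mid [0.4568 0.0393] deg 39.8
stamp? blue [262. 225.] [0.512 0.015] brass [254. 185.] [0.636 0.042] mid [0.5742 0.0286] deg -167.5
stamp? blue [262. 225.] [0.512 0.015] brass [253. 182.] [0.644 0.044] mid [0.5779 0.0294]
[... 540 characters left out ...]
ab 411 [294. 129.] [ 0.8156 -0.076 ] 103.2 [116.  39.]
slab 305 [174. 173.] [0.6658 0.2913] 91.7 [59. 56.]
slab 2319 [362. 246.] [ 0.4558 -0.2945] 32.7 [242. 103.]
slab 167 [  3. 224.] [0.4941 0.7972] 4.6 [82. 18.]
slab 441 [ 61. 225.] [0.498  0.6217] 107.2 [318.  13.]
slab 9868 [ 46. 309.] [0.2574 0.5981] 4.8 [445. 352.]
slab 1259 [262. 372.] [0.0777 0.0002] 91.4 [202.  57.]
mat 244 [244. 111.] [0.8707 0.0781] 160.3 [101.  25.]
mat 1236 [448. 125.] [ 0.8444 -0.5644] 66.8 [124. 102.]
mat 837 [357. 187.] [ 0.6383 -0.2796] 91.6 [100.  97.]
mat 3297 [169. 246.] [0.4412 0.2963] 142.3 [224. 137.]
mat 273 [234. 241.] [0.4622 0.0996] 160.7 [83. 31.]
mat 271 [265. 242.] [0.4621 0.0043] 9.7 [84. 31.]
```

Run:
```python
from h import *
im=np.load("top0.npy");hsv=cv2.cvtColor(im,cv2.COLOR_RGB2HSV)
for p in((355,270),(340,310),(392,270),(405,310),(433,300),(447,262)):print(p,hsv[int(p[1]*.64),int(p[0]*.64)])
for A,c,q in blobs(im,(0,0,30),(180,60,125),40):
    if c[0]>300 and c[1]>200: print("lid",A,c,onz("top",[c],.09),np.ptp(onz("top",q,.09),axis=0))
s=np.load("scene0.npy")
for A,c,q in blobs(s,(0,0,0),(180,120,60),40):
    if 140<c[0]<200 and 90<c[1]<140: print("lid scene",A,c,onz("scene",[c],.085))
print("tin",onz("top",[[174,173]],.06))
cv2.imwrite("pics/crop1.png",cv2.resize(im[150:270,120:280,::-1],(800,600),interpolation=cv2.INTER_CUBIC))
```

```text
(355, 270) [ 30  92 253]
(340, 310) [ 30  89 254]
(392, 270) [ 30  87 253]
(405, 310) [ 30  86 253]
(433, 300) [ 26 115 252]
(447, 262) [ 20 121 236]
lid 224 [371.86160714 258.54464286] [[ 0.42798865 -0.29722283]] [0.04528354 0.04549409]
lid scene 159 [172.49056604 113.3081761 ] [[ 0.43375017 -0.29783697]]
tin [[0.66010638 0.28068006]]
```

View pics/crop1.png

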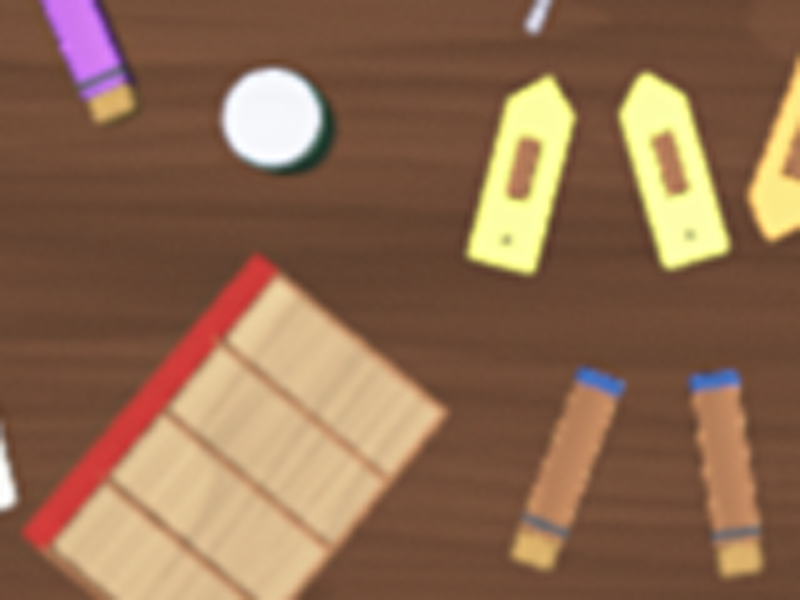

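Emit:
drive_tool --increments '[[[15.5,-11.4,0],[0,0,-0.3],1],[[15.5,-11.4,0],[0,0,-0.3],1],[[15.5,-11.4,0],[0,0,-0.3],1],[[15.5,-11.4,0],[0,0,-0.3],1],[[15.5,-11.4,0],[0,0,-0.3],1]]'

```text
clock: 0.52
eef_pos: [0.3043, 0.5156, 0.2311]
ee_rot: [-179.9, 0.2, 149.7]
force: [0.7, 0.1, 0.4]
finger_gap: 1.0
grip_force: 0.0
```

Emit:
drive_tool --increments '[[[15,-12,0],[0,0,-0.32],1],[[15,-12,0],[0,0,-0.32],1],[[15,-12,0],[0,0,-0.32],1],[[15,-12,0],[0,0,-0.32],1],[[15,-12,0],[0,0,-0.32],1]]'

```text
clock: 0.93
eef_pos: [0.4538, 0.3951, 0.2311]
ee_rot: [-180.0, 0.2, 131.3]
force: [0.8, -0.3, 0.1]
finger_gap: 1.003
grip_force: 0.0
```

Emit:
drive_tool --increments '[[[11,-16,0],[0,0,-0.32],1],[[11,-16,0],[0,0,-0.32],1],[[11,-16,0],[0,0,-0.32],1],[[11,-16,0],[0,0,-0.32],1],[[11,-16,0],[0,0,-0.32],1]]'

```text
clock: 1.35
eef_pos: [0.562, 0.2346, 0.2311]
ee_rot: [-180.0, 0.2, 113.0]
force: [1.0, -0.8, 0.5]
finger_gap: 0.998
grip_force: 0.0
```

Emit:
drive_tool --increments '[[[4,-19,0],[0,0,-0.32],1],[[4,-19,0],[0,0,-0.32],1],[[4,-19,0],[0,0,-0.32],1],[[4,-19,0],[0,0,-0.32],1],[[4,-19,0],[0,0,-0.32],1]]'

```text
clock: 1.77
eef_pos: [0.6, 0.0442, 0.2312]
ee_rot: [-180.0, 0.2, 94.7]
force: [0.9, -0.5, -0.2]
finger_gap: 1.001
grip_force: 0.0
```

Emit:
drive_tool --increments '[[[-4,-19,0],[0,0,-0.33],1],[[-4,-19,0],[0,0,-0.33],1],[[-4,-19,0],[0,0,-0.33],1],[[-4,-19,0],[0,0,-0.33],1],[[-4,-19,0],[0,0,-0.33],1]]'

```text
clock: 2.18
eef_pos: [0.5579, -0.1452, 0.2313]
ee_rot: [-180.0, 0.2, 75.8]
force: [0.6, -0.8, -0.1]
finger_gap: 1.002
grip_force: 0.0
```

The crop confirms it: two yellow patterns at (520,175) and (675,170), points up, and two brown stamps with blue heads up and brass feet down at (535,545) and (740,555). The purple and pink look-alikes are separate. Next is the jar.

Emit:
drive_tool --increments '[[[-12.7,-15.2,0],[0,0,-0.36],1],[[-12.7,-15.2,0],[0,0,-0.36],1],[[-12.7,-15.2,0],[0,0,-0.36],1],[[-12.7,-15.2,0],[0,0,-0.36],1],[[-12.7,-15.2,0],[0,0,-0.36],1]]'

```text
clock: 2.6
eef_pos: [0.4298, -0.2948, 0.2312]
ee_rot: [-180.0, 0.1, 55.2]
force: [0.7, 0.1, -0.5]
finger_gap: 1.004
grip_force: 0.0
```

Emit:
drive_tool --increments '[[[0,0,-4],[0,0,0],1],[[0,0,-8],[0,0,0],1],[[0,0,-11],[0,0,0],1],[[0,0,-12],[0,0,0],1],[[0,0,-12],[0,0,0],1]]'

```text
clock: 3.02
eef_pos: [0.4313, -0.2912, 0.1091]
ee_rot: [-179.7, 0.0, 55.4]
force: [-0.0, 0.0, -0.7]
finger_gap: 0.998
grip_force: 0.0
```

Run:
```python
from h import *
st();im=bot.camera("scene");cv2.imwrite("pics/jar1.png",cv2.resize(im[60:210,100:300,::-1],(800,600)))
```

```text
3.02 [ 0.4313 -0.2912  0.1091] [-179.7    0.    55.4] J [ 14.4  38.6  25.3 114.1 -28.6  33.8  24.6] F [-0.   0.  -0.7] g 0.998 0.0
```

View pics/jar1.png

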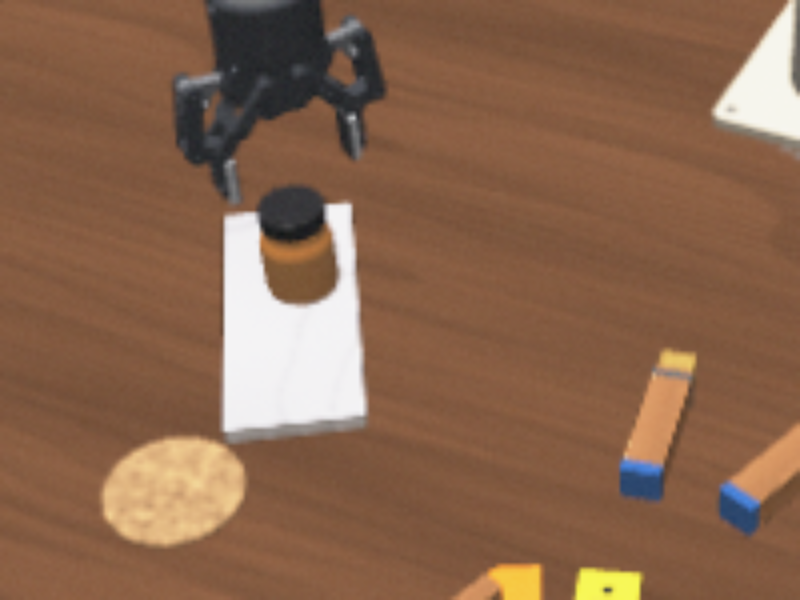

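The crop shows the open fingers straddling the jar lid (295,212), with the mat at (175,490). Going down to grip.

Emit:
drive_tool --increments '[[[0,-0.5,-3],[0,0,0],1],[[0,-0.5,-5],[0,0,0],1],[[0,-0.5,-6.5],[0,0,0],1],[[0,-0.5,-6.5],[0,0,0],1],[[0,-0.5,-6.5],[0,0,0],1]]'

```text
clock: 3.48
eef_pos: [0.4337, -0.298, 0.0476]
ee_rot: [179.9, 0.0, 55.4]
force: [0.5, -0.8, 0.5]
finger_gap: 0.998
grip_force: 0.0
```

Emit:
drive_tool --increments '[[[0,0,0],[0,0,0],0.4],[[0,0,0],[0,0,0],0.4],[[0,0,0],[0,0,0],0.4],[[0,0,0],[0,0,0],0.4],[[0,0,0],[0,0,0],0.4]]'

```text
clock: 3.9
eef_pos: [0.4333, -0.2974, 0.0484]
ee_rot: [179.9, -0.1, 55.4]
force: [-2.8, 2.6, 13.7]
finger_gap: 0.62
grip_force: 60.0
```

Emit:
drive_tool --increments '[[[0,0,0],[0,0,0],0.4],[[0,0,0],[0,0,0],0.4],[[0,0,0],[0,0,0],0.4],[[0,0,0],[0,0,0],0.4],[[0,0,0],[0,0,0],0.4]]'

```text
clock: 4.32
eef_pos: [0.4333, -0.2974, 0.0484]
ee_rot: [179.9, -0.1, 55.4]
force: [-1.9, 1.6, 13.1]
finger_gap: 0.615
grip_force: 60.0
```

Emit:
drive_tool --increments '[[[0,0,2],[0,0,0],0.4],[[0,0,4],[0,0,0],0.4],[[0,0,6],[0,0,0],0.4],[[0,0,6],[0,0,0],0.4],[[0,0,6],[0,0,0],0.4]]'

```text
clock: 4.73
eef_pos: [0.4338, -0.2976, 0.1075]
ee_rot: [179.8, -0.0, 55.4]
force: [-0.7, 1.5, -2.4]
finger_gap: 0.612
grip_force: 64.5
```

Run:
```python
from h import *
st()
```

```text
4.73 [ 0.4338 -0.2976  0.1075] [179.8  -0.   55.4] J [ 15.   38.9  25.2 113.8 -29.1  33.4  25.4] F [-0.7  1.5 -2.4] g 0.612 64.5
```

Emit:
drive_tool --increments '[[[4,0.4,0],[0,0,0],0.4],[[8,0.7,0],[0,0,0],0.4],[[12,1,0],[0,0,0],0.4],[[16,1.4,0],[0,0,0],0.4],[[20,1.8,0],[0,0,0],0.4]]'

```text
clock: 5.15
eef_pos: [0.634, -0.278, 0.1048]
ee_rot: [-179.9, -0.0, 55.4]
force: [0.7, -0.8, -2.3]
finger_gap: 0.616
grip_force: 64.5
```

Emit:
drive_tool --increments '[[[0.5,0,-2],[0,0,0],0.4],[[0.5,0,-4],[0,0,0],0.4],[[0.5,0,-6],[0,0,0],0.4],[[0.5,0,-6],[0,0,0],0.4],[[0.5,0,-6],[0,0,0],0.4]]'

```text
clock: 5.57
eef_pos: [0.6361, -0.2784, 0.044]
ee_rot: [-179.7, 0.0, 55.4]
force: [-0.1, 0.2, -1.9]
finger_gap: 0.616
grip_force: 64.5
```

Run:
```python
from h import *
st();im=bot.camera("scene");cv2.imwrite("pics/jar2.png",cv2.resize(im[120:240,80:240,::-1],(800,600)))
```

```text
5.57 [ 0.6361 -0.2784  0.044 ] [-179.7    0.    55.4] J [  7.4  55.1  26.3  86.7 -30.5  45.7  10.9] F [-0.1  0.2 -1.9] g 0.616 64.5
```

View pics/jar2.png

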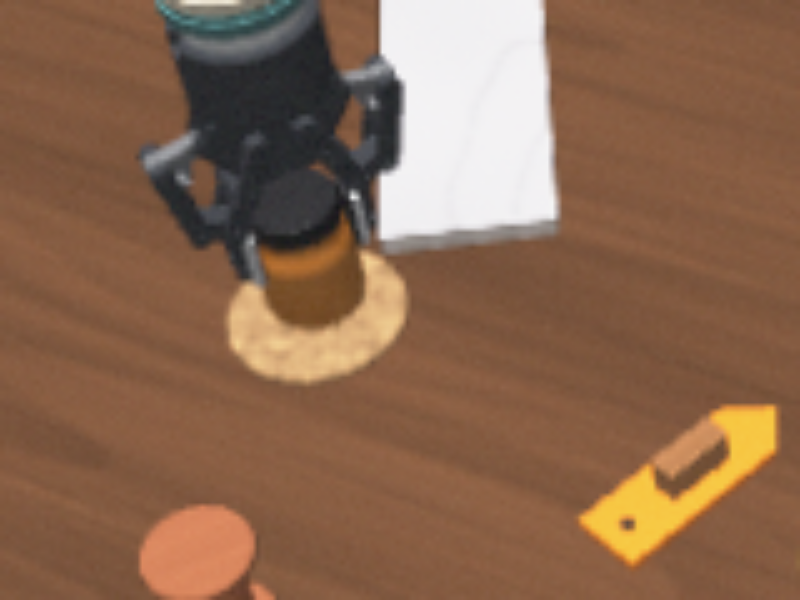

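The crop shows the jar over the middle of the mat (base at 315,300; mat centre about 318,315). Lowering it and letting go.

Emit:
drive_tool --increments '[[[0,0,-0.3],[0,0,0],0.4],[[0,0,-0.5],[0,0,0],0.4],[[0,0,-0.6],[0,0,0],0.4],[[0,0,-0.6],[0,0,0],0.4],[[0,0,-0.6],[0,0,0],0.4]]'

```text
clock: 6.03
eef_pos: [0.6381, -0.2794, 0.0408]
ee_rot: [180.0, -0.0, 55.4]
force: [1.1, -0.7, -1.9]
finger_gap: 0.611
grip_force: 64.5
```

Emit:
drive_tool --increments '[[[0,0,0],[0,0,0],1],[[0,0,0],[0,0,0],1],[[0,0,0],[0,0,0],1],[[0,0,0],[0,0,0],1],[[0,0,0],[0,0,0],1]]'

```text
clock: 6.45
eef_pos: [0.638, -0.2794, 0.0406]
ee_rot: [180.0, -0.0, 55.4]
force: [-0.0, -0.3, 0.6]
finger_gap: 0.999
grip_force: 0.0
```

Emit:
drive_tool --increments '[[[0,0,3],[0,0,0],1],[[0,0,7],[0,0,0],1],[[0,0,11],[0,0,0],1],[[0,0,15],[0,0,0],1],[[0,0,17],[0,0,0],1]]'

```text
clock: 6.87
eef_pos: [0.6396, -0.281, 0.2161]
ee_rot: [179.6, -0.0, 55.4]
force: [0.9, -0.3, 0.2]
finger_gap: 1.0
grip_force: 0.0
```

Emit:
drive_tool --increments '[[[-14,14,0],[0,0,0.5],1],[[-14,14,0],[0,0,0.5],1],[[-14,14,0],[0,0,0.5],1],[[-14,14,0],[0,0,0.5],1],[[-14,14,0],[0,0,0.5],1]]'

```text
clock: 7.28
eef_pos: [0.495, -0.1367, 0.2105]
ee_rot: [-179.9, -0.1, 84.4]
force: [-0.7, 0.3, -0.6]
finger_gap: 0.998
grip_force: 0.0
```

Run:
```python
s=open("h.py").read()
s=s.replace('(("yellow",(27,110,150),(34,255,255)),("orange",(18,150,180),(26,255,255)))','(("yel/or",(16,70,215),(34,255,255)),)')
s=s.replace('print(nm,A','s[0]>95 and s[1]<60 and print(nm,"Hmed",np.median(cv2.cvtColor(im,cv2.COLOR_RGB2HSV)[q[:,1].astype(int),q[:,0].astype(int),0]),A')
s=s.replace('(15,90,80),(26,230,230),8)]','(15,110,150),(22,160,230),8)]').replace('.08<L<.14','.1<L<.115')
open("h.py","w").write(s)
from h import *
st();im=bot.camera("top");np.save("top1.npy",im);patterns(im);stamps(im)
for A,c,q in blobs(im,(10,60,140),(20,170,255),200):
    C,a,s,w=rect("top",q,.005);print("mat/wood",A,c.round(),C.round(4),round(a,1),np.round(s))
for A,c,q in blobs(im,(0,0,30),(180,60,125),40):
    if c[0]>300 and c[1]>140: print("lid",A,c,onz("top",[c],.08),np.ptp(onz("top",q,.08),axis=0))
```

```text
7.28 [ 0.495  -0.1367  0.2105] [-1.799e+02 -1.000e-01  8.440e+01] J [ -5.3  28.5  25.8 110.3 -17.2  45.1  24.6] F [-0.7  0.3 -0.6] g 0.998 0.0
yel/or Hmed 24.0 406 [281. 178.] [ 0.6579 -0.0392] deg 160.4 [119.  41.] endwidths [0.027 0.041]
yel/or Hmed 30.0 408 [254. 184.] [0.6429 0.0433] deg 17.5 [118.  41.] endwidths [0.027 0.04 ]
yel/or Hmed 30.0 414 [224. 185.] [0.637  0.1338] deg -12.6 [118.  41.] endwidths [0.041 0.03 ]
stamp? blue [128. 138.] [0.77  0.435] brass [142. 170.] [0.67  0.387] mid [0.72   0.4109] deg 25.2
stamp? blue [239. 226.] [0.51  0.083] brass [227. 260.] [0.407 0.119] mid [0.4582 0.1012] deg -18.9
stamp? blue [262. 225.] [0.512 0.015] brass [268. 261.] [ 0.405 -0.005] mid [0.4587 0.0049] deg 10.6
mat/wood 236 [244. 111.] [0.871  0.0781] 160.2 [100.  24.]
mat/wood 1238 [448. 125.] [ 0.8442 -0.564 ] 66.8 [124. 103.]
mat/wood 477 [354. 187.] [ 0.6383 -0.2777] 1.6 [97. 96.]
mat/wood 3285 [169. 246.] [0.4411 0.2966] 142.3 [223. 137.]
mat/wood 267 [234. 241.] [0.4622 0.0998] 161.0 [84. 31.]
mat/wood 265 [265. 242.] [0.4621 0.0045] 9.7 [84. 31.]
lid 217 [365.51152074 186.55760369] [[ 0.63403359 -0.28185709]] [0.04424314 0.04955561]
lid 2218 [334.30928765 273.25834085] [[ 0.38248823 -0.19325338]] [0.4472804  0.15620098]
lid 50 [401.02 238.86] [[ 0.48557077 -0.38457446]] [0.06287818 0.01469169]
lid 317 [318.44164038 373.18611987] [[ 0.10662575 -0.15106314]] [0.05710033 0.10339481]
```

Emit:
drive_tool --increments '[[[16.3,9.8,0],[0,0,0.6],0.5],[[16.3,9.8,0],[0,0,0.6],0.5],[[16.3,9.8,0],[0,0,0.6],0.5],[[16.3,9.8,0],[0,0,0.6],0.5],[[16.3,9.8,0],[0,0,0.6],0.5]]'

```text
clock: 7.75
eef_pos: [0.6649, -0.0373, 0.2104]
ee_rot: [179.8, -0.0, 119.0]
force: [1.4, 1.1, 0.9]
finger_gap: 0.497
grip_force: 0.0
```

Emit:
drive_tool --increments '[[[0,0,-14],[0,0,0.6],0.5],[[0,0,-14],[0,0,0.6],0.5],[[0,0,-14],[0,0,0.6],0.5],[[0,0,-14],[0,0,0.6],0.5],[[0,0,-14],[0,0,0.6],0.5]]'

```text
clock: 8.17
eef_pos: [0.6571, -0.0414, 0.0647]
ee_rot: [-179.8, -0.5, 153.1]
force: [-0.9, 0.0, 0.2]
finger_gap: 0.502
grip_force: 0.0
```

Emit:
drive_tool --increments '[[[0,0,-2],[0,0,0.127],0.5],[[0,0,-3],[0,0,0.127],0.5],[[0,0,-3],[0,0,0.127],0.5],[[0,0,-3],[0,0,0.127],0.5]]'

```text
clock: 8.5
eef_pos: [0.6605, -0.0416, 0.0399]
ee_rot: [-180.0, -0.1, 159.9]
force: [0.4, 0.1, 0.4]
finger_gap: 0.502
grip_force: 0.0
```

Run:
```python
from h import *
st();im=bot.camera("scene");cv2.imwrite("pics/pat1.png",cv2.resize(im[150:270,150:310,::-1],(800,600)))
```

```text
8.5 [ 0.6605 -0.0416  0.0399] [-1.800e+02 -1.000e-01  1.599e+02] J [-0.  50.3  2.1 92.5 -2.6 37.4 73.3] F [0.4 0.1 0.4] g 0.502 0.0
```

View pics/pat1.png

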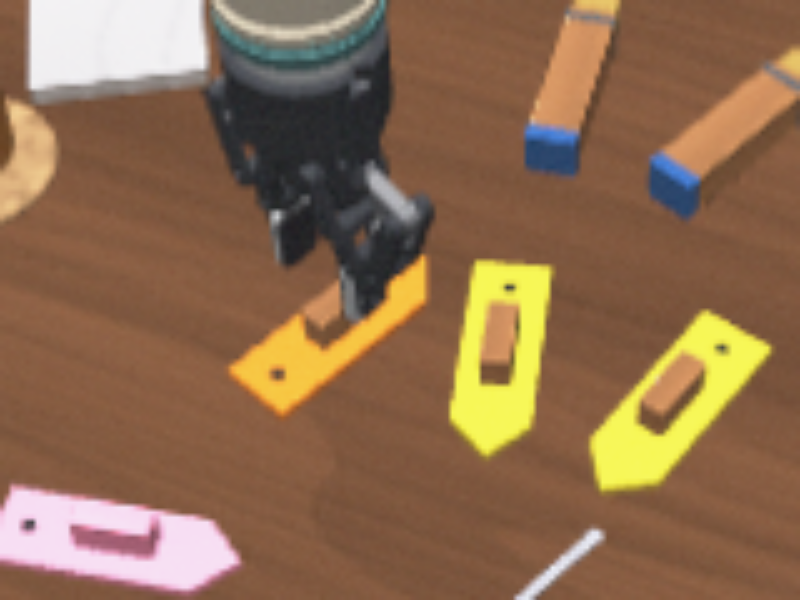

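The crop shows the fingers straddling the orange pattern's block (340,310), with the closing line across the board. Fine correction, then grip.

Emit:
drive_tool --increments '[[[-0.3,0.2,-1.5],[0,0,0],0.5],[[-0.3,0.2,-2.5],[0,0,0],0.5],[[-0.3,0.2,-3],[0,0,0],0.5],[[-0.3,0.2,-3],[0,0,0],0.5],[[-0.3,0.2,-3],[0,0,0],0.5]]'

```text
clock: 8.97
eef_pos: [0.658, -0.0394, 0.0104]
ee_rot: [-180.0, 0.0, 160.1]
force: [0.9, -1.0, -0.2]
finger_gap: 0.502
grip_force: 0.0
```

Emit:
drive_tool --increments '[[[0,0,0],[0,0,0],0],[[0,0,0],[0,0,0],0],[[0,0,0],[0,0,0],0],[[0,0,0],[0,0,0],0],[[0,0,0],[0,0,0],0]]'

```text
clock: 9.38
eef_pos: [0.6586, -0.0394, 0.0112]
ee_rot: [180.0, 0.1, 160.1]
force: [-0.8, 0.3, 6.5]
finger_gap: 0.172
grip_force: 62.4
```

Emit:
drive_tool --increments '[[[0,0,0],[0,0,0],0],[[0,0,0],[0,0,0],0],[[0,0,2],[0,0,0],0],[[0,0,4],[0,0,0],0],[[0,0,6],[0,0,0],0]]'

```text
clock: 9.8
eef_pos: [0.6571, -0.0393, 0.0702]
ee_rot: [-180.0, -0.1, 160.1]
force: [0.2, -0.2, -0.2]
finger_gap: 0.168
grip_force: 61.7
```

Run:
```python
from h import *
st()
```

```text
9.8 [ 0.6571 -0.0393  0.0702] [-1.800e+02 -1.000e-01  1.601e+02] J [-0.3 47.7  2.2 92.5 -2.5 40.  73.2] F [ 0.2 -0.2 -0.2] g 0.168 61.7
```

Emit:
drive_tool --increments '[[[-1,1.9,2],[0,0,-0.124],0],[[-2,3.8,4],[0,0,-0.248],0],[[-3,5.7,5],[0,0,-0.372],0],[[-4,7.6,5],[0,0,-0.496],0],[[-5,9.5,5],[0,0,-0.62],0]]'

```text
clock: 10.22
eef_pos: [0.6077, 0.0566, 0.1211]
ee_rot: [179.9, 0.0, 124.2]
force: [0.3, 0.3, -0.5]
finger_gap: 0.17
grip_force: 61.7
```

Emit:
drive_tool --increments '[[[-1,1.9,0],[0,0,-0.124],0],[[-2,3.8,0],[0,0,-0.248],0],[[-3,5.7,0],[0,0,-0.372],0],[[-4,7.6,0],[0,0,-0.496],0],[[-5,9.5,0],[0,0,-0.62],0]]'

```text
clock: 10.63
eef_pos: [0.557, 0.1516, 0.1201]
ee_rot: [-180.0, -0.0, 88.7]
force: [-1.2, 0.4, -1.4]
finger_gap: 0.171
grip_force: 61.7
```

Emit:
drive_tool --increments '[[[-1,1.9,0],[0,0,-0.124],0],[[-2,3.8,0],[0,0,-0.248],0],[[-3,5.7,0],[0,0,-0.372],0],[[-4,7.6,-2],[0,0,-0.496],0],[[-5.1,9.7,-4],[0,0,-0.62],0]]'

```text
clock: 11.05
eef_pos: [0.5074, 0.2486, 0.0807]
ee_rot: [179.9, -0.1, 53.1]
force: [-0.1, 0.6, -0.8]
finger_gap: 0.167
grip_force: 61.7
```

Emit:
drive_tool --increments '[[[0,0,-2],[0,0,-0.021],0],[[0,0,-3.5],[0,0,-0.021],0],[[0,0,-3.5],[0,0,-0.021],0]]'

```text
clock: 11.3
eef_pos: [0.5041, 0.2477, 0.0423]
ee_rot: [-179.8, 0.3, 52.4]
force: [-0.1, -0.3, -0.5]
finger_gap: 0.165
grip_force: 61.7
```

Run:
```python
from h import *
st();im=bot.camera("scene");np.save("s2.npy",im);cv2.imwrite("pics/tray1.png",cv2.resize(im[140:260,290:450,::-1],(800,600)))
m=np.zeros(1)
for A,c,q in blobs(im,(16,150,180),(26,255,255),80):
    C,a,s,w=rect("scene",q,.042);print(A,c.round(),C.round(4),round(a,1),np.round(s))
```

```text
11.3 [0.5041 0.2477 0.0423] [-179.8    0.3   52.4] J [-47.   48.5  29.  109.4 -41.4  33.3 -28. ] F [-0.1 -0.3 -0.5] g 0.165 61.7
264 [348. 203.] [0.5103 0.2485] 51.5 [116.  40.]
```

View pics/tray1.png

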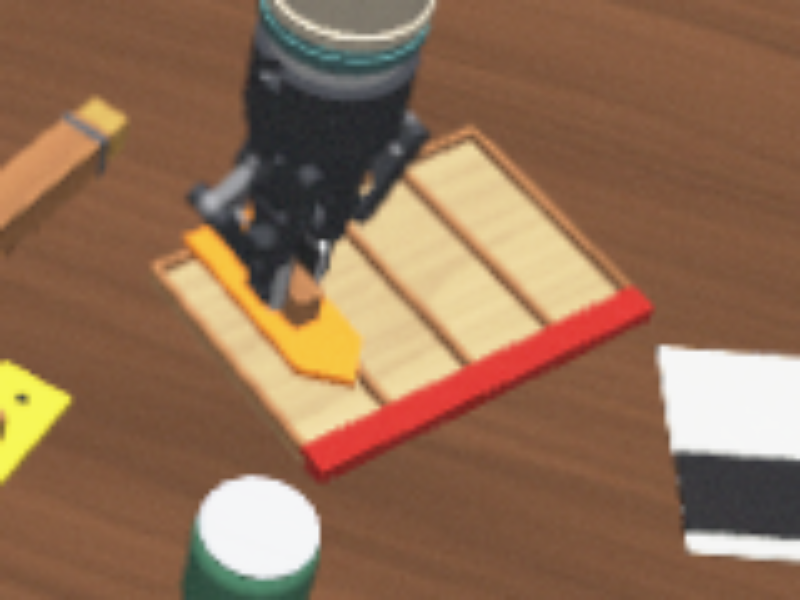

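The crop shows the orange pattern above the first compartment, point (355,380) toward the red end. I'm cross-checking the tray position in this view before lowering.

Run:
```python
from h import *
im=np.load("scene0.npy")
hsv=cv2.cvtColor(im,cv2.COLOR_RGB2HSV)
for A,c,q in blobs(im,(13,60,120),(24,130,255),200)+blobs(im,(0,190,120),(5,255,255),60)+blobs(im,(175,190,120),(180,255,255),60):
    C,a,s,w=rect("scene",q,.009);print(A,c.round(),C.round(4),round(a,1),np.round(s))
```

```text
409 [293.  18.] [-0.3946 -0.2295] 19.6 [340.  59.]
1716 [362.  24.] [-0.4946  0.0378] 7.8 [473. 159.]
2822 [366. 197.] [0.4503 0.2937] 142.6 [223. 135.]
822 [143. 182.] [ 0.6422 -0.2786] 23.8 [104. 101.]
330 [385. 217.] [0.493  0.3568] 142.4 [219.  20.]
```

Emit:
drive_tool --increments '[[[0.4,0,-0.8],[0,0,0],0],[[0.4,0,-1.6],[0,0,0],0],[[0.4,0,-2.2],[0,0,0],0],[[0.4,0,-2.6],[0,0,0],0],[[0.4,0,-2.6],[0,0,0],0]]'

```text
clock: 11.77
eef_pos: [0.5104, 0.2473, 0.0186]
ee_rot: [-179.9, 0.1, 52.3]
force: [-0.4, 0.1, -0.5]
finger_gap: 0.17
grip_force: 61.7
```

Run:
```python
from h import *
st()
```

```text
11.77 [0.5104 0.2473 0.0186] [-1.799e+02  1.000e-01  5.230e+01] J [-45.4  50.6  26.9 109.1 -43.   30.9 -26.5] F [-0.4  0.1 -0.5] g 0.17 61.7
```

Emit:
drive_tool --increments '[[[-0.1,0,-0.3],[0,0,0],0],[[-0.1,0,-0.35],[0,0,0],0],[[-0.1,0,-0.35],[0,0,0],0.5],[[-0.1,0,-0.35],[0,0,0],0.5],[[-0.1,0,-0.35],[0,0,0],0.5]]'

```text
clock: 12.18
eef_pos: [0.5101, 0.2478, 0.0161]
ee_rot: [180.0, -0.0, 52.3]
force: [-0.5, -0.2, 1.0]
finger_gap: 0.501
grip_force: 0.0
```

Emit:
drive_tool --increments '[[[0,0,3],[0,0,0],0.5],[[1,-3,6],[0,0,-0.1],0.5],[[3,-7,8],[0,0,-0.2],0.5],[[5,-11,9],[0,0,-0.35],0.5],[[6.7,-14.5,9],[0,0,-0.45],0.5]]'

```text
clock: 12.6
eef_pos: [0.5744, 0.1113, 0.1079]
ee_rot: [180.0, -0.3, 26.3]
force: [0.5, 1.1, -0.3]
finger_gap: 0.497
grip_force: 0.0
```

Run:
```python
from h import *
st();im=bot.camera("top");np.save("top2.npy",im);patterns(im);stamps(im)
im=bot.camera("scene");cv2.imwrite("pics/tray2.png",cv2.resize(im[130:280,230:430,::-1],(800,600)))
```

```text
12.6 [0.5744 0.1113 0.1079] [180.   -0.3  26.3] J [-37.6  46.3  40.  104.8 -41.8  44.4 -38.8] F [ 0.5  1.1 -0.3] g 0.497 0.0
yel/or Hmed 30.0 353 [255. 184.] [0.643 0.043] deg 17.8 [118.  40.] endwidths [0.027 0.039]
stamp? blue [128. 138.] [0.77  0.435] brass [142. 171.] [0.67  0.388] mid [0.7199 0.411 ] deg 25.1
stamp? blue [239. 226.] [0.51  0.083] brass [227. 259.] [0.407 0.119] mid [0.4583 0.1011] deg -18.9
stamp? blue [262. 225.] [0.512 0.015] brass [267. 261.] [ 0.405 -0.005] mid [0.4585 0.0049] deg 10.5
```

View pics/tray2.png

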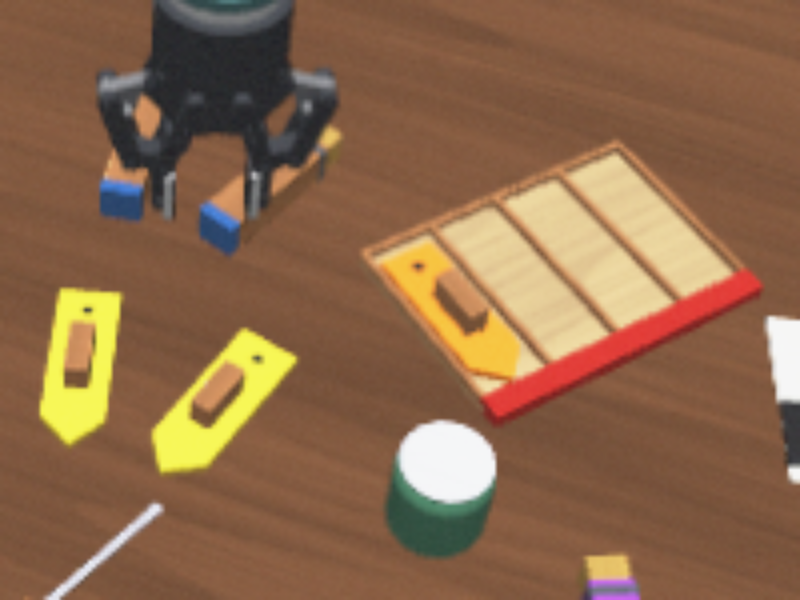

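The crop shows the orange pattern flat in the first compartment with its point (510,375) toward the red end. The yellow patterns are unmoved, with points at (70,440) and (165,470). Next is yellow2.

Emit:
drive_tool --increments '[[[3.4,-3.4,-2],[0,0,-0.08],0.5],[[6.9,-6.8,-4],[0,0,-0.155],0.5],[[6.9,-6.8,-6],[0,0,-0.155],0.5],[[6.9,-6.8,-7],[0,0,-0.155],0.5],[[6.9,-6.8,-7],[0,0,-0.155],0.5]]'

```text
clock: 13.12
eef_pos: [0.6395, 0.0426, 0.0322]
ee_rot: [-179.9, 0.3, 17.5]
force: [-0.4, 0.6, 0.4]
finger_gap: 0.499
grip_force: 0.0
```

Run:
```python
from h import *
st()
```

```text
13.12 [0.6395 0.0426 0.0322] [-179.9    0.3   17.5] J [-27.4  56.2  37.8  96.6 -46.6  44.5 -39.3] F [-0.4  0.6  0.4] g 0.499 0.0
```

Emit:
drive_tool --increments '[[[0.3,0,-1],[0,0,0],0.5],[[0.3,0,-1.8],[0,0,0],0.5],[[0.3,0,-2.1],[0,0,0],0.5],[[0.3,0,-2.1],[0,0,0],0.5]]'

```text
clock: 13.45
eef_pos: [0.6438, 0.0451, 0.0138]
ee_rot: [-179.9, 0.0, 17.7]
force: [0.7, 0.4, -0.4]
finger_gap: 0.501
grip_force: 0.0
```

Emit:
drive_tool --increments '[[[0,0,0],[0,0,0],0],[[0,0,0],[0,0,0],0],[[0,0,0],[0,0,0],0],[[0,0,0],[0,0,0],0],[[0,0,0],[0,0,0],0]]'

```text
clock: 13.87
eef_pos: [0.6449, 0.0438, 0.0151]
ee_rot: [-180.0, -0.1, 17.6]
force: [-0.6, 1.0, 6.4]
finger_gap: 0.17
grip_force: 61.8
```

Emit:
drive_tool --increments '[[[0,0,0],[0,0,0],0],[[0,0,2],[0,0,0],0],[[0,0,4],[0,0,0],0],[[0,0,7],[0,0,0],0],[[0,0,10],[0,0,0],0]]'

```text
clock: 14.28
eef_pos: [0.6436, 0.0436, 0.1144]
ee_rot: [-180.0, 0.1, 17.6]
force: [1.2, -0.7, -0.7]
finger_gap: 0.167
grip_force: 60.9
```

Run:
```python
from h import *
st()
```

```text
14.28 [0.6436 0.0436 0.1144] [-1.80e+02  1.00e-01  1.76e+01] J [-29.8  50.7  42.6  94.2 -41.5  52.2 -43.3] F [ 1.2 -0.7 -0.7] g 0.167 60.9
```

Emit:
drive_tool --increments '[[[-2.5,3.4,0],[0,0,0.1],0],[[-5,6.8,0],[0,0,0.2],0],[[-7.5,10.2,0],[0,0,0.3],0],[[-10,13.6,0],[0,0,0.4],0],[[-12.5,17,0],[0,0,0.5],0]]'

```text
clock: 14.7
eef_pos: [0.5196, 0.2128, 0.1142]
ee_rot: [-180.0, -0.0, 46.5]
force: [0.1, 0.7, -0.2]
finger_gap: 0.165
grip_force: 61.0
```

Emit:
drive_tool --increments '[[[-2.5,3.4,-1],[0,0,0.07],0],[[-5.2,6.8,-3.5],[0,0,0.106],0],[[-5.2,6.8,-6],[0,0,0.106],0],[[-5.2,6.8,-7],[0,0,0.106],0],[[-5.2,6.8,-7],[0,0,0.106],0]]'

```text
clock: 15.12
eef_pos: [0.4675, 0.2785, 0.0422]
ee_rot: [-179.9, 0.2, 52.4]
force: [0.9, -0.7, -0.2]
finger_gap: 0.162
grip_force: 60.9
```

Run:
```python
from h import *
st();im=bot.camera("scene");
for A,c,q in blobs(im,(27,150,180),(34,255,255),80):
    C,a,s,w=rect("scene",q,.036);print(A,c.round(),C.round(4),round(a,1),np.round(s))
```

```text
15.12 [0.4675 0.2785 0.0422] [-179.9    0.2   52.4] J [-51.9  47.7  28.9 112.3 -43.   31.5 -30.5] F [ 0.9 -0.7 -0.2] g 0.162 60.9
299 [360. 196.] [0.4708 0.275 ] 52.9 [119.  39.]
451 [284. 231.] [0.6605 0.1394] 167.4 [115.  39.]
```

Emit:
drive_tool --increments '[[[0,0.3,-0.8],[0,0,0],0],[[0,0.3,-1.5],[0,0,0],0],[[0,0.3,-2],[0,0,0],0],[[0,0.3,-2.3],[0,0,0],0],[[0,0.3,-2.3],[0,0,0],0]]'

```text
clock: 15.58
eef_pos: [0.4692, 0.2818, 0.0208]
ee_rot: [-180.0, 0.0, 52.3]
force: [0.2, -0.3, 0.0]
finger_gap: 0.171
grip_force: 60.9
```

Run:
```python
from h import *
st()
```

```text
15.58 [0.4692 0.2818 0.0208] [-180.     0.    52.3] J [-50.8  49.5  26.8 112.2 -44.8  29.1 -29.4] F [ 0.2 -0.3  0. ] g 0.171 60.9
```

Emit:
drive_tool --increments '[[[0,0,-0.2],[0,0,0],0],[[0,0,-0.2],[0,0,0],0],[[0,0,-0.2],[0,0,0],0.45],[[0,0,-0.2],[0,0,0],0.45],[[0,0,-0.2],[0,0,0],0.45]]'

```text
clock: 16.0
eef_pos: [0.4691, 0.2826, 0.0194]
ee_rot: [180.0, -0.0, 52.4]
force: [0.2, 0.1, -0.1]
finger_gap: 0.453
grip_force: 0.0
```

Emit:
drive_tool --increments '[[[0,0,3],[0,0,0],0.5],[[2,-2,6],[0,0,-0.12],0.5],[[5,-5,8],[0,0,-0.24],0.5],[[8,-7,9],[0,0,-0.36],0.5],[[11,-9,9],[0,0,-0.48],0.5]]'

```text
clock: 16.42
eef_pos: [0.582, 0.1915, 0.1128]
ee_rot: [179.9, -0.3, 24.5]
force: [0.8, -0.2, -0.6]
finger_gap: 0.496
grip_force: 0.0
```

Run:
```python
from h import *
st();im=bot.camera("top");np.save("top2.npy",im);patterns(im)
im=bot.camera("scene");np.save("s3.npy",im)
for A,c,q in blobs(im,(27,150,180),(34,255,255),80):
    C,a,s,w=rect("scene",q,.006);print(A,c.round(),C.round(4),round(a,1),np.round(s))
```

```text
16.42 [0.582  0.1915 0.1128] [179.9  -0.3  24.5] J [-45.2  48.4  42.4 100.2 -42.4  48.3 -48.3] F [ 0.8 -0.2 -0.6] g 0.496 0.0
yel/or Hmed 30.0 350 [225. 185.] [0.637  0.1338] deg -12.5 [117.  41.] endwidths [0.041 0.03 ]
337 [359. 200.] [0.4657 0.2796] 53.0 [116.  41.]
452 [284. 231.] [0.6394 0.1324] 167.4 [119.  41.]
```

Emit:
drive_tool --increments '[[[2.5,-2.8,-1],[0,0,-0.12],0.5],[[5.4,-5.7,-2],[0,0,-0.24],0.5],[[5.4,-5.7,-4],[0,0,-0.36],0.5],[[5.4,-5.7,-6],[0,0,-0.48],0.5],[[5.4,-5.7,-7],[0,0,-0.6],0.5]]'

```text
clock: 16.93
eef_pos: [0.6316, 0.1351, 0.0366]
ee_rot: [180.0, 0.2, -9.9]
force: [-1.1, 1.2, 0.1]
finger_gap: 0.501
grip_force: 0.0
```

Emit:
drive_tool --increments '[[[0,0,0],[0,0,-0.05],0.5],[[0,0,0],[0,0,-0.05],0.5]]'

```text
clock: 17.1
eef_pos: [0.6318, 0.1359, 0.0376]
ee_rot: [179.9, 0.1, -12.4]
force: [-0.8, 0.2, -0.3]
finger_gap: 0.5
grip_force: 0.0
```

Run:
```python
from h import *
st()
```

```text
17.1 [0.6318 0.1359 0.0376] [ 1.799e+02  1.000e-01 -1.240e+01] J [-39.6  59.2  46.5  95.9 -54.1  50.2 -72.1] F [-0.8  0.2 -0.3] g 0.5 0.0
```

Emit:
drive_tool --increments '[[[0.5,-0.3,-1],[0,0,0],0.5],[[0.5,-0.3,-2],[0,0,0],0.5],[[0.5,-0.3,-2.7],[0,0,0],0.5],[[0.5,-0.3,-2.7],[0,0,0],0.5],[[0.5,-0.3,-2.7],[0,0,0],0.5]]'

```text
clock: 17.52
eef_pos: [0.6375, 0.1325, 0.0115]
ee_rot: [180.0, 0.1, -12.4]
force: [0.3, -0.5, 0.5]
finger_gap: 0.499
grip_force: 0.0
```

Emit:
drive_tool --increments '[[[0,0,0],[0,0,0],0],[[0,0,0],[0,0,0],0],[[0,0,0],[0,0,0],0],[[0,0,0],[0,0,0],0],[[0,0,0],[0,0,0],0]]'

```text
clock: 17.93
eef_pos: [0.6385, 0.1325, 0.0129]
ee_rot: [-180.0, -0.1, -12.4]
force: [-0.6, 0.2, 4.8]
finger_gap: 0.173
grip_force: 62.3
```

Emit:
drive_tool --increments '[[[0,0,0],[0,0,0],0],[[0,0,2],[0,0,0],0],[[0,0,4],[0,0,0],0],[[0,0,7],[0,0,0],0],[[0,0,10],[0,0,0],0]]'

```text
clock: 18.35
eef_pos: [0.637, 0.1325, 0.112]
ee_rot: [179.9, 0.1, -12.4]
force: [0.5, 0.5, -0.5]
finger_gap: 0.169
grip_force: 61.7
```

Run:
```python
from h import *
st()
```

```text
18.35 [0.637  0.1325 0.112 ] [ 1.799e+02  1.000e-01 -1.240e+01] J [-40.9  54.5  50.8  93.4 -48.8  56.9 -75.7] F [ 0.5  0.5 -0.5] g 0.169 61.7
```

Emit:
drive_tool --increments '[[[-2.5,2,0],[0,0,0.12],0],[[-5,4,0],[0,0,0.24],0],[[-7.5,6.5,0],[0,0,0.36],0],[[-10,8.5,0],[0,0,0.48],0],[[-12.5,10.7,0],[0,0,0.6],0]]'

```text
clock: 18.77
eef_pos: [0.5113, 0.2403, 0.1119]
ee_rot: [-180.0, 0.0, 22.3]
force: [0.3, 0.6, -1.3]
finger_gap: 0.164
grip_force: 61.7
```

Emit:
drive_tool --increments '[[[-2.5,2,0],[0,0,0.12],0],[[-5,4,0],[0,0,0.24],0],[[-7.5,6.5,-2],[0,0,0.36],0],[[-8.7,7.5,-4],[0,0,0.48],0],[[-8.7,7.5,-6],[0,0,0.529],0]]'

```text
clock: 19.18
eef_pos: [0.4211, 0.3191, 0.0512]
ee_rot: [-179.7, 0.0, 53.0]
force: [-0.3, -0.3, -0.9]
finger_gap: 0.171
grip_force: 61.7
```

Emit:
drive_tool --increments '[[[0,0,-0.8],[0,0,0],0],[[0,0,-0.8],[0,0,0],0]]'

```text
clock: 19.35
eef_pos: [0.4252, 0.3136, 0.0427]
ee_rot: [-180.0, 0.2, 52.2]
force: [0.6, 0.4, -1.0]
finger_gap: 0.171
grip_force: 61.7
```

Run:
```python
from h import *
st();im=bot.camera("scene")
for A,c,q in blobs(im,(27,150,180),(34,255,255),80):
    C,a,s,w=rect("scene",q,.038);print(A,c.round(),C.round(4),round(a,1),np.round(s))
```

```text
19.35 [0.4252 0.3136 0.0427] [-180.     0.2   52.2] J [-58.   46.9  29.1 114.8 -45.1  30.1 -34. ] F [ 0.6  0.4 -1. ] g 0.171 61.7
293 [377. 188.] [0.4303 0.3104] 54.6 [118.  37.]
335 [359. 200.] [0.4945 0.2819] 53.0 [112.  39.]
```

Emit:
drive_tool --increments '[[[-0.1,0.1,-0.8],[0,0,0],0],[[-0.1,0.1,-1.5],[0,0,0],0],[[-0.1,0.1,-2.2],[0,0,0],0],[[-0.1,0.1,-2.5],[0,0,0],0],[[-0.1,0.1,-2.5],[0,0,0],0]]'

```text
clock: 19.82
eef_pos: [0.4248, 0.3151, 0.0184]
ee_rot: [-180.0, 0.1, 52.3]
force: [0.1, 0.4, -1.0]
finger_gap: 0.169
grip_force: 61.7
```

Emit:
drive_tool --increments '[[[0,0,0],[0,0,0],0],[[0,0,0],[0,0,0],0]]'

```text
clock: 19.98
eef_pos: [0.4253, 0.3155, 0.0193]
ee_rot: [180.0, -0.0, 52.3]
force: [0.2, 0.2, -0.6]
finger_gap: 0.169
grip_force: 61.7
```

Run:
```python
from h import *
st()
```

```text
19.98 [0.4253 0.3155 0.0193] [180.   -0.   52.3] J [-56.4  48.9  26.4 115.1 -47.3  27.1 -32.1] F [ 0.2  0.2 -0.6] g 0.169 61.7
```

Emit:
drive_tool --increments '[[[0,0,-0.2],[0,0,0],0],[[0,0,-0.2],[0,0,0],0],[[0,0,-0.2],[0,0,0],0.45],[[0,0,-0.2],[0,0,0],0.45],[[0,0,-0.2],[0,0,0],0.45]]'

```text
clock: 20.4
eef_pos: [0.4252, 0.3156, 0.0173]
ee_rot: [180.0, -0.0, 52.3]
force: [0.4, 0.1, -1.1]
finger_gap: 0.448
grip_force: 0.0
```

Emit:
drive_tool --increments '[[[0,0,3],[0,0,0],0.45],[[0,0,7],[0,0,0],0.5],[[1.5,-3.5,10],[0,0,0],0.5],[[3,-7,12],[0,0,0],0.5],[[5,-10,14],[0,0,0],0.5]]'

```text
clock: 20.82
eef_pos: [0.4709, 0.2204, 0.155]
ee_rot: [-180.0, -0.0, 52.4]
force: [1.7, -0.4, -0.2]
finger_gap: 0.498
grip_force: 0.0
```

Run:
```python
from h import *
st();im=bot.camera("scene");np.save("s4.npy",im);cv2.imwrite("pics/tray3.png",cv2.resize(im[120:270,230:430,::-1],(800,600)))
im=bot.camera("top");np.save("top4.npy",im);stamps(im);patterns(im)
from scipy.optimize import least_squares
from scipy.spatial.transform import Rotation as R
L=[json.loads(l) for l in open("log.jsonl")]
ax="zyzyzyz"
def fk(q,p,sg):
    # offsets p: base z, then per link (x,z) after joints 2..6
    T=np.zeros(3);Q=R.identity()
    d=[(0,p[0]),(0,0),(p[1],p[2]),(0,0),(p[3],p[4]),(0,0)]
    for i in range(7):
        Q=Q*R.from_euler(ax[i],sg[i]*q[i],degrees=True)
        if i==0:T=T+Q.apply([0,0,p[0]])
        if i==2:T=T+Q.apply([p[1],0,p[2]])
        if i==3:T=T+Q.apply([p[5],0,0])
        if i==4:T=T+Q.apply([p[3],0,p[4]])
        if i==6:T=T+Q.apply([0,0,p[6]])
    return T,Q
import itertools
best=None
for sg in itertools.product([-1],[1],[1,-1],[1],[1,-1],[1],[1,-1]):
    f=lambda p:np.concatenate([fk(l["joints"],p,sg)[0]-l["eef_pos"] for l in L])
    r=least_squares(f,[.3,0,.42,0,.4,0,.25])
    ori=[(fk(l["joints"],r.x,sg)[1]*R.from_euler("xyz",l["ee_rot"],degrees=True).inv()).as_rotvec(True) for l in L]
    e=[(R.from_euler("xyz",l["ee_rot"],degrees=True).inv()*fk(l["joints"],r.x,sg)[1]).as_rotvec(True) for l in L]
    print(sg,round(float(np.abs(r.fun).max()),4),r.x.round(4),np.std(e,axis=0).round(1),np.mean(e,axis=0).round(1))
```

```text
20.82 [0.4709 0.2204 0.155 ] [-180.    -0.    52.4] J [-53.1  37.1  38.7 112.8 -34.3  42.1 -31.3] F [ 1.7 -0.4 -0.2] g 0.498 0.0
stamp? blue [128. 138.] [0.77  0.435] brass [142. 170.] [0.67  0.387] mid [0.72   0.4109] deg 25.2
stamp? blue [239. 226.] [0.51  0.083] brass [227. 260.] [0.407 0.119] mid [0.4582 0.1012] deg -18.9
stamp? blue [262. 225.] [0.512 0.015] brass [268. 261.] [ 0.405 -0.006] mid [0.4586 0.0047] deg 10.8
(-1, 1, 1, 1, 1, 1, 1) 0.2793 [ 1.9662 -0.4559  0.8685  0.1088  0.2318 -0.159   2.5876] [ 0.1  0.1 86.8] [-0.   0.  17.2]
(-1, 1, 1, 1, 1, 1, -1) 0.2793 [ 1.9662 -0.4559  0.8685  0.1088  0.2318 -0.159   2.5876] [1.000e-01 2.000e-01 1.388e+02] [ 0.   0.  47.1]
(-1, 1, 1, 1, -1, 1, 1) 0.2494 [-0.4508 -0.396   0.895  -0.3996  0.1201  0.2466  0.2485] [ 11.1  46.7 105.9] [-12.  -28.2  49.4]
(-1, 1, 1, 1, -1, 1, -1) 0.2494 [-0.4508 -0.396   0.895  -0.3996  0.1201  0.2466  0.2485] [37.2 19.7 13.6] [  32.5   26.9 -121.2]
(-1, 1, -1, 1, 1, 1, 1) 0.0263 [ 0.006   0.0114  0.5393  0.0333  0.3942 -0.028  -0.0106] [30.2 30.2 86.8] [-23.3  23.3  53. ]
(-1, 1, -1, 1, 1, 1, -1) 0.0263 [ 0.006   0.0114  0.5393  0.0333  0.3942 -0.028  -0.0106] [23.5 31.7 22.2] [   8.7  -48.8 -134.2]
(-1, 1, -1, 1, -1, 1, 1) 0.0262 [ 0.1145  0.0127  0.5529 -0.0359  0.3762  0.0264  0.1247] [  0.    0.  110.5] [ -0.    0.  -65.9]
(-1, 1, -1, 1, -1, 1, -1) 0.0262 [ 0.1145  0.0127  0.5529 -0.0359  0.3762  0.0264  0.1247] [0. 0. 0.] [  0.   0. -90.]
```

View pics/tray3.png

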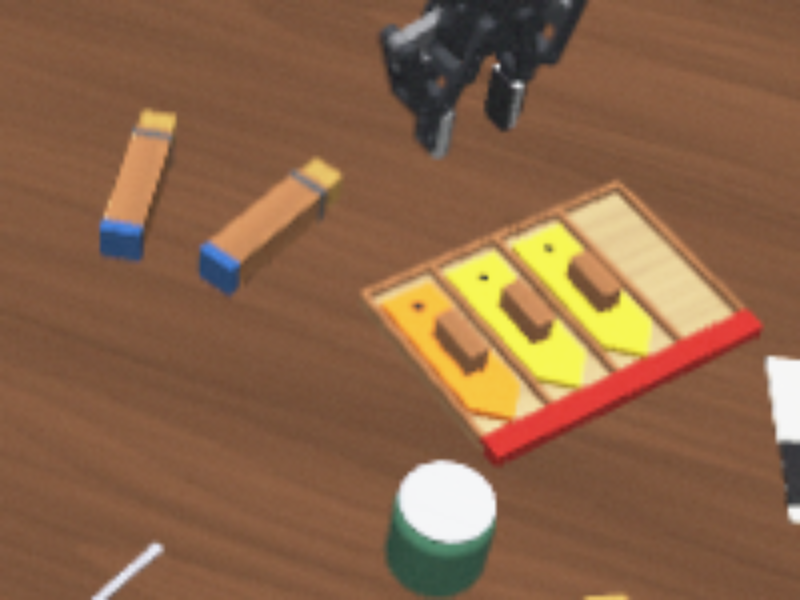

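The crop shows the orange and two yellow patterns flat in three compartments, points (510,410), (570,380) and (640,350) toward the red end. The stamps are at (140,185) and (270,225), with brass feet at (158,122) and (322,175). I'm fitting a kinematic model to plan how to stand the stamps up.

```bash
cat > kin.py <<'E'
import json,numpy as np
from scipy.optimize import least_squares
from scipy.spatial.transform import Rotation as R
sg=[-1,1,-1,1,-1,1,-1];ax="zyzyzyz"
lo=np.array([-175.42,-21.48,-71.46,10.55,-63.04,13.31,-168.57]);hi=np.array([175.42,121.26,75.88,141.38,243.04,113.54,168.57])
# link offset vectors after joints 1,2(half),3,4,5,6,7
def fk(q,p):
    T=np.zeros(3);Q=R.identity();p=np.reshape(p,(7,3));P=[T]
    for i in range(7):
        Q=Q*R.from_euler(ax[i],sg[i]*q[i],degrees=True);T=T+Q.apply(p[i]);P.append(T)
    return T,Q*R.from_euler("z",90,degrees=True),P
def fit():
    L=[json.loads(l) for l in open("log.jsonl")]
    p0=np.array([0,0,.28,0,0,0,0,0,.45,0,0,0,0,0,.4,0,0,0,0,0,.25])
    f=lambda p:np.r_[np.concatenate([fk(l["joints"],p)[0]-l["eef_pos"] for l in L])*1000,(p-p0)*.5]
    r=least_squares(f,p0);return r.x,np.abs(r.fun[:-21]).max()
def ik(pos,Rt,p,q0,wp=1):
    f=lambda q:np.r_[(fk(q,p)[0]-pos)*200,(Rt.inv()*fk(q,p)[1]).as_rotvec()*40,(np.array(q)-q0)*.002]
    r=least_squares(f,np.clip(q0,lo+.5,hi-.5),bounds=(lo+3,hi-3));T,Q,_=fk(r.x,p)
    return r.x,np.linalg.norm(T-pos),np.degrees((Rt.inv()*Q).magnitude())
E
python3 - <<'E'
from kin import *
L=[json.loads(l) for l in open("log.jsonl")]
p,e=fit();print(e);print(p.reshape(7,3).round(4));np.save("p.npy",p)
print([round(float(1000*np.linalg.norm(fk(l["joints"],p)[0]-l["eef_pos"])),1) for l in L])
print([(R.from_euler("xyz",l["ee_rot"],degrees=True).inv()*fk(l["joints"],p)[1]).magnitude().round(3) for l in L][:4])
E
```

```text
0.0010044559478616932
[[-0.000e+00 -5.800e-03  3.360e-01]
 [ 0.000e+00 -5.800e-03  5.450e-02]
 [-0.000e+00 -8.100e-03  5.045e-01]
 [ 0.000e+00 -8.100e-03 -8.900e-03]
 [-0.000e+00 -2.000e-04  3.911e-01]
 [-0.000e+00 -2.000e-04  4.990e-02]
 [ 0.000e+00 -0.000e+00  2.999e-01]]
[0.0, 0.0, 0.0, 0.0, 0.0, 0.0, 0.0, 0.0, 0.0, 0.0, 0.0, 0.0, 0.0, 0.0, 0.0, 0.0, 0.0, 0.0, 0.0, 0.0]Traceback (most recent call last):
  File "<stdin>", line 5, in <module>
AttributeError: 'float' object has no attribute 'round'
```

```bash
cat > plan.py <<'E'
from kin import *
p=np.load("p.npy")
Z=np.array([0,0,1.])
def grasp(c,th,phi,s,zg,flip):
    "tool pose to hold a lying stamp: centre c xy, heading th, tilt phi toward foot, s along axis, zg grasp-point height"
    a=np.array([np.cos(np.radians(th)),np.sin(np.radians(th)),0]);f=np.radians(phi)
    tz=-np.sin(f)*a-np.cos(f)*Z;ty=np.cross(Z,a)*flip;tx=np.cross(ty,tz)
    return np.r_[c,zg]+a*s+.019*tz,R.from_matrix(np.c_[tx,ty,tz])
def stand(c,az,phi,s,flip,zs=.015,zoff=0):
    h=np.array([np.cos(np.radians(az)),np.sin(np.radians(az)),0]);f=np.radians(phi)
    tz=-np.sin(f)*Z+np.cos(f)*h;ty=np.cross(Z,h)*flip;tx=np.cross(ty,tz)
    # zoff: height of grasp point above axis when lying -> lies at -h side
    return np.r_[c,zs+.06+s]-h*zoff+.019*tz,R.from_matrix(np.c_[tx,ty,tz])
E
python3 - <<'E'
from plan import *
L=[json.loads(l) for l in open("log.jsonl")]
E=[(R.from_euler("xyz",l["ee_rot"],degrees=True).inv()*fk(l["joints"],p)[1]).magnitude() for l in L];print(max(E))
rng=np.random.default_rng(0)
seeds=[np.array(l["joints"]) for l in L[-1:]]+[np.array([j1,50,0,100,j5,60,j7]) for j1 in(30,70) for j5 in(0,90,180) for j7 in(-90,0,90)]
S=(.48,-.279)
for phi in(0,20,40):
    for az in range(0,360,20):
        for fl in(1,-1):
            P,Q=stand(S,az,phi,.025,fl)
            b=None
            for q0 in seeds:
                q,e,o=ik(P,Q,p,q0)
                if e<.001 and o<.5:
                    m=min((q-lo).min(),(hi-q).min())
                    if b is None or m>b[0]:b=(m,q)
            if b:print(phi,az,fl,round(b[0],1),b[1].round())
E
```

```text
9.15690623772343e-16
0 0 1 3.0 [ 90.  93. -39. 134. 240.  63. -35.]
0 0 -1 3.0 [ 90.  93. -39. 134. 240.  63. 145.]
0 20 1 3.0 [107. 102. -63. 120. -60.  16. -95.]
0 20 -1 3.0 [107. 102. -63. 120. -60.  16.  85.]
0 40 1 7.1 [ 101.   98.  -64.  104.  -17.   39. -142.]
0 40 -1 13.1 [ 98.  93. -58. 104. -28.  41.  48.]
0 60 1 20.1 [  86.   88.  -51.   87.  -23.   68. -138.]
0 60 -1 29.3 [ 81.  84. -41.  87. -34.  72.  52.]
0 80 1 21.6 [  73.   88.  -45.   70.  -20.   92. -139.]
0 80 -1 21.6 [ 73.  88. -45.  70. -20.  92.  41.]
0 220 1 18.5 [-13.  86.  35.  72.  24.  95. -49.]
0 220 -1 14.3 [ -8.  83.  24.  72.  32.  99. 124.]
0 240 1 37.9 [-23.  83.  35.  89.  35.  75. -57.]
0 240 -1 24.6 [-11.  77.  13.  89.  50.  89. 109.]
0 260 1 35.7 [-19.  77.  17. 106.  64.  74. -85.]
0 260 -1 35.3 [-17.  76.  13. 106.  66.  78.  94.]
0 280 1 19.9 [  -8.   77.   -2.  121.   90.   93. -108.]
0 280 -1 19.9 [ -8.  77.  -2. 121.  90.  92.  72.]
0 300 1 5.9 [  -4.   84.   -2.  135.  109.  107. -126.]
0 300 -1 5.9 [ -4.  84.  -2. 135. 109. 107.  54.]
20 40 1 9.0 [  97.   82.  -62.  110.  -10.   27. -156
[... 1652 characters left out ...]
 67.  15.  64.  -6.  99. -77.]
40 160 -1 14.1 [ 20.  67.  11.  64.  -3.  99. 100.]
40 180 1 21.0 [  8.  67.  25.  69.  -2.  93. -61.]
40 180 -1 20.2 [ 13.  65.  12.  69.   7.  93. 111.]
40 200 1 32.7 [ -0.  65.  27.  78.   6.  81. -52.]
40 200 -1 30.6 [  6.  63.  13.  78.  16.  83. 119.]
40 220 1 47.4 [ -7.  61.  26.  89.  17.  66. -48.]
40 220 -1 43.9 [ -1.  59.  15.  89.  26.  70. 124.]
40 240 1 39.9 [ 12.  55. -15. 102.  57.  72. -73.]
40 240 -1 39.9 [ 12.  55. -15. 102.  58.  73. 107.]
40 260 1 26.6 [ 23.  57. -36. 115.  81.  81. -80.]
40 260 -1 26.7 [ 26.  58. -41. 115.  82.  85. 100.]
40 280 1 13.3 [ 26.  56. -39. 128.  99.  81. -81.]
40 280 -1 13.0 [ 18.  53. -26. 128.  98.  70.  96.]
```

```bash
cat >> plan.py <<'E'
def follow(q,way,n=12,say=True):
    "way: list of (name,pos,Rot); straight interpolation, sequential ik"
    T,Q,_=fk(q,p);ok=True
    for nm,P,Rt in way:
        d=(Rt*Q.inv()).as_rotvec();worst=99;em=0
        for k in range(1,n+1):
            q,e,o=ik(T+(P-T)*k/n,R.from_rotvec(d*k/n)*Q,p,q);em=max(em,e*1000,o)
            worst=min(worst,(q-lo).min(),(hi-q).min())
        say and print(nm,"err",round(em,1),"margin",round(worst,1),q.round())
        T,Q=P,Rt
        ok&=em<1
    return q,ok
E
cat > simA.py <<'E'
from plan import *
import sys
def chain(q,c,th,dest,az,phi=20,s=.02,zg=.025,fl=1,say=True):
    P,G=grasp(c,th,phi,s,zg,fl);up=np.array([0,0,.06])
    E,F=stand(dest,az,phi,s,fl,zoff=zg-.014)
    Y=R.from_euler("z",(az-th+180)%360-180,degrees=True)*G
    mid=np.array([.52,-.08,.24])
    return follow(q,[("pre",P+up,G),("grasp",P,G),("lift",P+[0,0,.17],G),("yaw",mid,Y),("tilt",np.array([E[0],E[1],.25]),F),("lower",E,F)],say=say)
if __name__=="__main__":
    q=np.array(json.loads(open("log.jsonl").readlines()[-1])["joints"])
    for fl in(1,-1):
        for az in(220,240,260):
            print("flip",fl,az);chain(q,(.4635,.0995),-19,(.414,-.3215),az,fl=fl)
E
python3 simA.py
```

```text
flip 1 220
pre err 0.0 margin 25.3 [ -7.  46.  -1. 104. -11.  49.  71.]
grasp err 0.0 margin 29.1 [ -7.  51.  -2. 105. -11.  42.  72.]
lift err 0.0 margin 30.5 [ -8.  36.  -0. 101. -10.  61.  69.]
yaw err 0.0 margin 17.7 [ -2.  23.  26. 118. -45.  40.   6.]
tilt err 0.0 margin 18.9 [-21.  67.  57.  92.  12.  74. -28.]
lower err 0.0 margin 19.5 [-18.  80.  50.  90.   5.  67. -35.]
flip 1 240
pre err 0.0 margin 25.3 [ -7.  46.  -1. 104. -11.  49.  71.]
grasp err 0.0 margin 29.1 [ -7.  51.  -2. 105. -11.  42.  72.]
lift err 0.0 margin 30.5 [ -8.  36.  -0. 101. -10.  61.  69.]
yaw err 0.0 margin 22.8 [  3.  26.  21. 112. -40.  48.  21.]
tilt err 0.0 margin 13.5 [-32.  67.  62. 108.  17.  50. -25.]
lower err 0.0 margin 14.2 [-29.  81.  54. 106.  10.  43. -33.]
flip 1 260
pre err 0.0 margin 25.3 [ -7.  46.  -1. 104. -11.  49.  71.]
grasp err 0.0 margin 29.1 [ -7.  51.  -2. 105. -11.  42.  72.]
lift err 0.0 margin 30.5 [ -8.  36.  -0. 101. -10.  61.  69.]
yaw err 0.0 margin 28.9 [  7.  29.  18. 106. -34.  56.  34.]
tilt err 0.0 margin 4.3 [-41.  71.  72. 125.  18.  20. -20.]
lower err 0.0 m
[... 555 characters left out ...]
61.  44. 106. -53.  61. -68.]
lift err 0.0 margin 11.0 [-38.  48.  54. 102. -41.  75. -77.]
yaw err 0.0 margin 3.0 [ -21.   38.   64.  113.  -60.   68. -138.]
tilt err 19.3 margin 3.0 [ -31.   67.   73.  107.   -5.   48. -166.]
lower err 18.6 margin 3.0 [ -36.   91.   73.  114.  -33.   35. -166.]
flip -1 260
pre err 0.0 margin 14.4 [-35.  56.  48. 105. -49.  65. -71.]
grasp err 0.0 margin 9.9 [-34.  61.  44. 106. -53.  61. -68.]
lift err 0.0 margin 11.0 [-38.  48.  54. 102. -41.  75. -77.]
yaw err 0.0 margin 3.5 [ -21.   46.   71.  107.  -60.   82. -118.]
tilt err 25.9 margin 3.0 [ -38.   66.   73.  125.   -6.   16. -166.]
lower err 22.3 margin 3.0 [ -42.   95.   69.  122.  -35.   17. -166.]
```

```bash
cat > go.py <<'E'
from plan import *
def step(T,Q,P,Rt,nm=""):
    d=(np.array(P)-T)*100;r=(Rt*Q.inv()).as_rotvec();n=max(1,int(np.ceil(max(np.linalg.norm(d)/20,np.linalg.norm(r)/.6))))
    print(nm,"calls",n,"each",(d/n).round(2).tolist(),(r/n).round(3).tolist(),"pos",np.round(P,4),"rpy",Rt.as_euler("xyz",True).round(1));return np.array(P),Rt
def cur():
    s=json.loads(open("log.jsonl").readlines()[-1]);return np.array(s["eef_pos"]),R.from_euler("xyz",s["ee_rot"],degrees=True),np.array(s["joints"])
E
python3 - <<'E'
from go import *
from simA import chain
T,Q,q=cur()
D=(.431,-.311)
for az in(225,235,240):print(az);chain(q,(.4635,.0995),-19,D,az)
P,G=grasp((.4635,.0995),-19,20,.02,.025,1)
T,Q=step(T,Q,P+[0,0,.06],G,"pre");step(T,Q,P,G,"grasp")
E
```

```text
225
pre err 0.0 margin 25.3 [ -7.  46.  -1. 104. -11.  49.  71.]
grasp err 0.0 margin 29.1 [ -7.  51.  -2. 105. -11.  42.  72.]
lift err 0.0 margin 30.5 [ -8.  36.  -0. 101. -10.  61.  69.]
yaw err 0.0 margin 18.8 [ -1.  24.  25. 117. -44.  42.  10.]
tilt err 0.0 margin 18.4 [-24.  67.  57.  93.  13.  71. -27.]
lower err 0.0 margin 19.0 [-21.  80.  51.  91.   6.  65. -34.]
235
pre err 0.0 margin 25.3 [ -7.  46.  -1. 104. -11.  49.  71.]
grasp err 0.0 margin 29.1 [ -7.  51.  -2. 105. -11.  42.  72.]
lift err 0.0 margin 30.5 [ -8.  36.  -0. 101. -10.  61.  69.]
yaw err 0.0 margin 21.4 [  2.  25.  22. 114. -42.  46.  18.]
tilt err 0.0 margin 15.9 [-29.  67.  60. 101.  15.  59. -26.]
lower err 0.0 margin 16.5 [-27.  80.  53.  99.   8.  53. -33.]
240
pre err 0.0 margin 25.3 [ -7.  46.  -1. 104. -11.  49.  71.]
grasp err 0.0 margin 29.1 [ -7.  51.  -2. 105. -11.  42.  72.]
lift err 0.0 margin 30.5 [ -8.  36.  -0. 101. -10.  61.  69.]
yaw err 0.0 margin 22.8 [  3.  26.  21. 112. -40.  48.  21.]
tilt err 0.0 margin 14.3 [-32.  67.  62. 106.  16.  53. -25.]
lower err 0.0 margin 15.0 [-30.  81.  54. 103.   9.  47. -33.]
pre calls 4 each [0.13, -3.13, -2.2] [0.097, 0.029, 0.468] pos [0.4763 0.0951 0.0671] rpy [180. -20. 161.]
grasp calls 1 each [0.0, 0.0, -6.0] [0.0, 0.0, 0.0] pos [0.4763 0.0951 0.0071] rpy [180. -20. 161.]
```

Emit:
drive_tool --increments '[[[0.1,-3.1,-0.5],[0.097,0.029,0.468],0.6],[[0.1,-3.1,-0.5],[0.097,0.029,0.468],0.6],[[0.1,-3.1,-0.5],[0.097,0.029,0.468],0.6],[[0.1,-3.1,-0.5],[0.097,0.029,0.468],0.6],[[0.1,-3.1,-0.5],[0.097,0.029,0.468],0.6]]'

```text
clock: 21.33
eef_pos: [0.4732, 0.1891, 0.1487]
ee_rot: [-176.2, -4.4, 79.0]
force: [0.6, -0.8, -0.4]
finger_gap: 0.602
grip_force: 0.0
```

Emit:
drive_tool --increments '[[[0.1,-3.1,-2],[0.097,0.029,0.468],0.6],[[0.1,-3.1,-2],[0.097,0.029,0.468],0.6],[[0.1,-3.1,-2],[0.097,0.029,0.468],0.6],[[0.1,-3.1,-2],[0.097,0.029,0.468],0.6],[[0.1,-3.1,-2],[0.097,0.029,0.468],0.6]]'

```text
clock: 21.75
eef_pos: [0.4743, 0.1586, 0.1281]
ee_rot: [-174.8, -9.9, 105.6]
force: [0.4, 0.6, 0.4]
finger_gap: 0.601
grip_force: 0.0
```

Emit:
drive_tool --increments '[[[0.1,-3.1,-2.5],[0.097,0.029,0.468],0.6],[[0.1,-3.1,-2.5],[0.097,0.029,0.468],0.6],[[0.1,-3.1,-2.5],[0.097,0.029,0.468],0.6],[[0.1,-3.1,-2.5],[0.097,0.029,0.468],0.6],[[0.1,-3.1,-2.5],[0.097,0.029,0.468],0.6]]'

```text
clock: 22.17
eef_pos: [0.4751, 0.1285, 0.1029]
ee_rot: [-176.0, -15.5, 132.6]
force: [0.6, 1.2, 1.1]
finger_gap: 0.599
grip_force: 0.0
```

Emit:
drive_tool --increments '[[[0.1,-3.1,-3.5],[0.097,0.029,0.468],0.6],[[0.1,-3.1,-3.5],[0.097,0.029,0.468],0.6],[[0.1,-3.1,-3.5],[0.097,0.029,0.468],0.6],[[0.1,-3.1,-3.5],[0.097,0.029,0.468],0.6],[[0.1,-3.1,-3.5],[0.097,0.029,0.468],0.6]]'

```text
clock: 22.58
eef_pos: [0.4757, 0.0982, 0.068]
ee_rot: [-179.9, -19.9, 160.7]
force: [0.7, 0.3, -0.4]
finger_gap: 0.601
grip_force: 0.0
```

Run:
```python
from h import *
st();im=bot.camera("top");stamps(im)
im=bot.camera("scene");cv2.imwrite("pics/st1.png",cv2.resize(im[110:230,220:380,::-1],(800,600)))
from go import *
T,Q,q=cur();P,G=grasp((.4635,.0995),-19,20,.02,.025,1);step(T,Q,P,G,"grasp")
```

```text
22.58 [0.4757 0.0982 0.068 ] [-179.9  -19.9  160.7] J [ -8.   45.6  -0.8 104.3 -11.4  48.4  71.1] F [ 0.7  0.3 -0.4] g 0.601 0.0
stamp? blue [128. 138.] [0.77  0.435] brass [142. 171.] [0.67  0.388] mid [0.7199 0.411 ] deg 25.1
grasp calls 1 each [0.05, -0.31, -6.08] [0.002, 0.001, 0.005] pos [0.4763 0.0951 0.0071] rpy [180. -20. 161.]
```

View pics/st1.png

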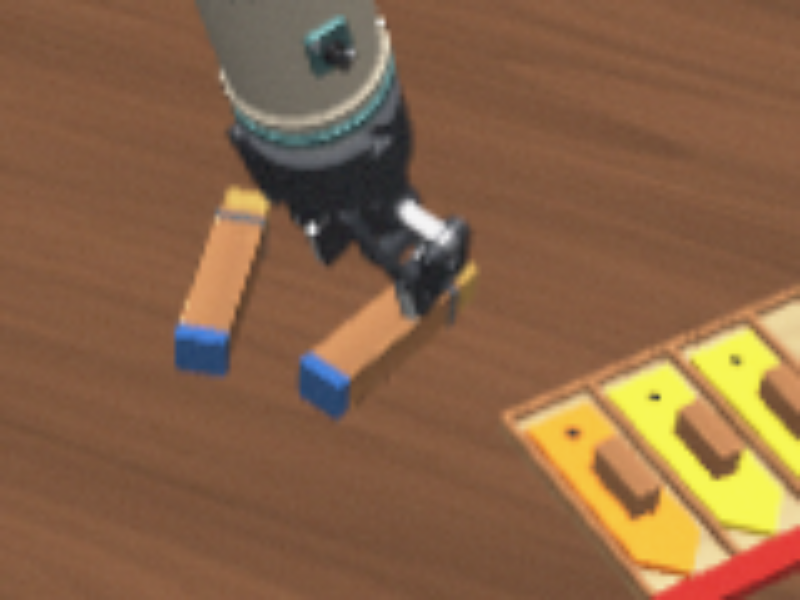

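The crop shows the gripper above stamp A (blue head 325,385; foot 468,275), fingers on either side of it. Descending and gripping.

Emit:
drive_tool --increments '[[[0,-0.2,-2],[0,0,0],0.6],[[0,-0.2,-4],[0,0,0],0.6],[[0,-0.2,-5.5],[0,0,0],0.6],[[0,-0.2,-6],[0,0,0],0.6],[[0,-0.2,-6],[0,0,0],0.6]]'

```text
clock: 23.1
eef_pos: [0.4743, 0.0951, 0.0078]
ee_rot: [-179.8, -20.0, 160.6]
force: [0.4, 0.8, 0.5]
finger_gap: 0.602
grip_force: 0.0
```

Emit:
drive_tool --increments '[[[0,0,0],[0,0,0],0],[[0,0,0],[0,0,0],0],[[0,0,0],[0,0,0],0],[[0,0,0],[0,0,0],0],[[0,0,0],[0,0,0],0]]'

```text
clock: 23.52
eef_pos: [0.4763, 0.0951, 0.0096]
ee_rot: [180.0, -19.8, 160.8]
force: [0.9, -0.8, 7.2]
finger_gap: 0.315
grip_force: 60.2
```

Emit:
drive_tool --increments '[[[0,0,0],[0,0,0],0],[[0,0,2],[0,0,0],0],[[0,0,4],[0,0,0],0],[[0,0,8],[0,0,0],0],[[0,0,12],[0,0,0],0]]'

```text
clock: 23.93
eef_pos: [0.4746, 0.0949, 0.1291]
ee_rot: [-179.9, -20.0, 160.7]
force: [1.2, 0.7, -0.9]
finger_gap: 0.315
grip_force: 59.6
```

Run:
```python
from h import *
st()
from go import *
D=(.431,-.311);az=230
T,Q,q=cur();E,F=stand(D,az,20,.02,1,zoff=.011)
Y=R.from_euler("z",-111,degrees=True)*Q
T,Q=step(T,Q,[.50,-.10,.24],Y,"yaw");T,Q=step(T,Q,[E[0],E[1],E[2]+.1],F,"tilt");step(T,Q,E,F,"low")
follow(q,[("yaw",np.array([.50,-.10,.24]),Y),("tilt",E+[0,0,.1],F),("low",E,F)])
```

```text
23.93 [0.4746 0.0949 0.1291] [-179.9  -20.   160.7] J [-8.100e+00  4.020e+01 -1.000e-01  1.029e+02 -1.080e+01  5.540e+01
  7.020e+01] F [ 1.2  0.7 -0.9] g 0.315 59.6
yaw calls 4 each [0.64, -4.87, 2.77] [0.0, -0.0, -0.484] pos [ 0.5  -0.1   0.24] rpy [-179.9  -20.    49.7]
tilt calls 3 each [-2.45, -7.21, -1.72] [-0.401, 0.337, 0.002] pos [ 0.4266 -0.3163  0.1885] rpy [180.  70.  50.]
low calls 1 each [0.0, 0.0, -10.0] [0.0, 0.0, 0.0] pos [ 0.4266 -0.3163  0.0885] rpy [180.  70.  50.]
yaw err 0.0 margin 20.1 [  4.  24.  24. 117. -43.  45.  17.]
tilt err 0.0 margin 17.5 [-27.  73.  58.  97.   9.  62. -27.]
low err 0.0 margin 17.9 [-25.  81.  54.  95.   4.  59. -31.]
```

Emit:
drive_tool --increments '[[[0.1,-1,0.6],[0,0,-0.1],0],[[0.3,-2,1.2],[0,0,-0.2],0],[[0.4,-3,1.8],[0,0,-0.3],0],[[0.5,-4,2.4],[0,0,-0.4],0],[[0.6,-4.9,2.8],[0,0,-0.484],0]]'

```text
clock: 24.35
eef_pos: [0.4819, 0.045, 0.1572]
ee_rot: [-180.0, -19.8, 132.7]
force: [-0.5, 0.5, -2.2]
finger_gap: 0.317
grip_force: 59.7
```

Emit:
drive_tool --increments '[[[0.1,-1,0.6],[0,0,-0.1],0],[[0.3,-2,1.2],[0,0,-0.2],0],[[0.4,-3,1.8],[0,0,-0.3],0],[[0.5,-4,2.4],[0,0,-0.4],0],[[0.6,-4.9,2.8],[0,0,-0.484],0]]'

```text
clock: 24.77
eef_pos: [0.4875, -0.0041, 0.185]
ee_rot: [-180.0, -19.9, 105.0]
force: [-0.1, -0.2, -2.5]
finger_gap: 0.312
grip_force: 59.7
```

Emit:
drive_tool --increments '[[[0.1,-1,0.6],[0,0,-0.1],0],[[0.3,-2,1.2],[0,0,-0.2],0],[[0.4,-3,1.8],[0,0,-0.3],0],[[0.5,-4,2.4],[0,0,-0.4],0],[[0.6,-4.9,2.8],[0,0,-0.484],0]]'

```text
clock: 25.18
eef_pos: [0.4933, -0.0529, 0.2131]
ee_rot: [-180.0, -19.9, 77.3]
force: [-0.6, 0.4, -1.4]
finger_gap: 0.313
grip_force: 59.7
```

Emit:
drive_tool --increments '[[[0.1,-1,0.6],[0,0,-0.1],0],[[0.3,-2,1.2],[0,0,-0.2],0],[[0.4,-3,1.8],[0,0,-0.3],0],[[0.5,-4,2.4],[0,0,-0.4],0],[[0.6,-4.9,2.8],[0,0,-0.484],0]]'

```text
clock: 25.6
eef_pos: [0.4991, -0.1016, 0.241]
ee_rot: [-180.0, -19.9, 49.5]
force: [-0.4, -0.5, -2.8]
finger_gap: 0.314
grip_force: 59.7
```

Run:
```python
from h import *
st()
from go import *
D=(.431,-.311);az=230
T,Q,q=cur();E,F=stand(D,az,20,.02,1,zoff=.011)
step(T,Q,[E[0],E[1],.23],F,"tilt")
follow(q,[("tilt",np.array([E[0],E[1],.23]),F),("low",E,F)])
```

```text
25.6 [ 0.4991 -0.1016  0.241 ] [-180.   -19.9   49.5] J [  3.7  23.4  23.9 116.8 -42.7  44.7  16.8] F [-0.4 -0.5 -2.8] g 0.314 59.7
tilt calls 3 each [-2.42, -7.16, -0.37] [-0.4, 0.338, 0.002] pos [ 0.4266 -0.3163  0.23  ] rpy [180.  70.  50.]
tilt err 0.0 margin 17.2 [-27.  69.  59.  97.  12.  64. -27.]
low err 0.0 margin 17.7 [-25.  80.  52.  95.   6.  59. -33.]
```

Emit:
drive_tool --increments '[[[-0.5,-1.4,0],[-0.08,0.068,0],0],[[-1,-2.9,0],[-0.16,0.135,0],0],[[-1.5,-4.3,0],[-0.24,0.203,0],0],[[-2,-5.8,0],[-0.32,0.27,0],0],[[-2.4,-7.2,0],[-0.4,0.338,0.002],0]]'

```text
clock: 26.02
eef_pos: [0.4753, -0.1734, 0.2416]
ee_rot: [-180.0, 10.3, 49.9]
force: [0.1, 0.4, -3.2]
finger_gap: 0.309
grip_force: 59.7
```

Emit:
drive_tool --increments '[[[-0.5,-1.4,0],[-0.08,0.068,0],0],[[-1,-2.9,0],[-0.16,0.135,0],0],[[-1.5,-4.3,0],[-0.24,0.203,0],0],[[-2,-5.8,0],[-0.32,0.27,0],0],[[-2.4,-7.2,0],[-0.4,0.338,0.002],0]]'

```text
clock: 26.43
eef_pos: [0.452, -0.2446, 0.2407]
ee_rot: [-179.8, 40.2, 50.2]
force: [0.9, 0.1, -2.4]
finger_gap: 0.315
grip_force: 59.7
```

Emit:
drive_tool --increments '[[[-0.5,-1.4,0],[-0.08,0.068,0],0],[[-1,-2.9,0],[-0.16,0.135,0],0],[[-1.5,-4.3,0],[-0.24,0.203,0],0],[[-2,-5.8,0],[-0.32,0.27,0],0],[[-2.4,-7.2,0],[-0.4,0.338,0.002],0]]'

```text
clock: 26.85
eef_pos: [0.4285, -0.3166, 0.2395]
ee_rot: [-179.2, 70.2, 50.9]
force: [0.1, 0.5, -2.9]
finger_gap: 0.315
grip_force: 59.8
```

Run:
```python
from h import *
st()
im=bot.camera("scene");cv2.imwrite("pics/st2.png",cv2.resize(im[40:220,90:330,::-1],(800,600)))
from go import *
D=(.431,-.311);az=230
T,Q,q=cur();E,F=stand(D,az,20,.02,1,zoff=.011)
step(T,Q,E+[0,0,.02],F,"low")
```

```text
26.85 [ 0.4285 -0.3166  0.2395] [-179.2   70.2   50.9] J [-25.9  67.   56.8  97.   14.7  65.3 -28.1] F [ 0.1  0.5 -2.9] g 0.315 59.8
low calls 1 each [-0.19, 0.03, -13.1] [-0.001, -0.006, -0.002] pos [ 0.4266 -0.3163  0.1085] rpy [180.  70.  50.]
```

View pics/st2.png

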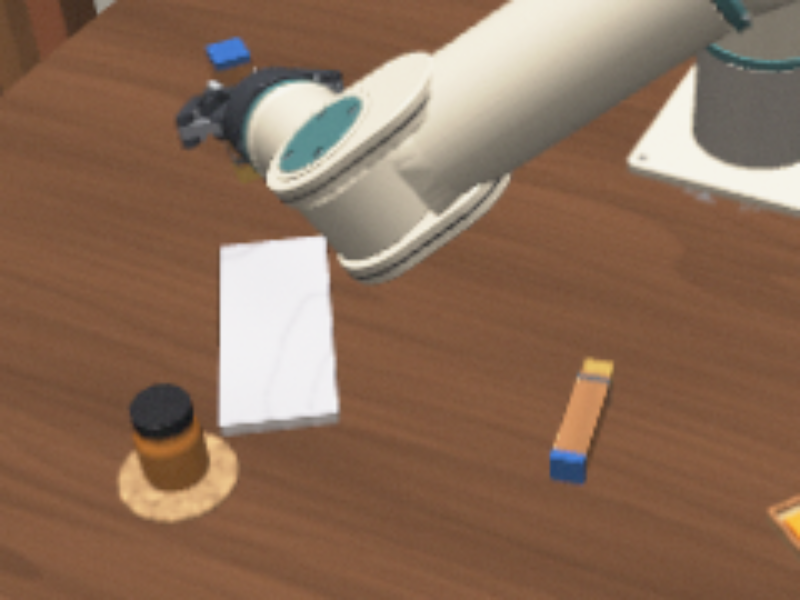

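The crop shows stamp A held upright, blue head up (228,52), above and behind the far end of the slab (275,335). The jar stands on the mat (170,450) and stamp B lies at (580,420). Lowering.

Emit:
drive_tool --increments '[[[-0.1,0,-3],[0,-0.003,0],0],[[-0.1,0,-6],[0,-0.003,0],0],[[-0.1,0,-9],[0,-0.003,0],0],[[-0.1,0,-12],[0,-0.003,0],0],[[-0.1,0,-13],[0,-0.003,0],0]]'

```text
clock: 27.32
eef_pos: [0.4262, -0.315, 0.105]
ee_rot: [-178.8, 69.7, 51.2]
force: [0.1, 1.3, -2.3]
finger_gap: 0.31
grip_force: 59.8
```

Emit:
drive_tool --increments '[[[0,0,0],[0,0,0],0],[[0,0,-0.3],[0,0,0],0],[[0,0,-0.6],[0,0,0],0],[[0,0,-0.8],[0,0,0],0]]'

```text
clock: 27.65
eef_pos: [0.4272, -0.317, 0.1038]
ee_rot: [-179.9, 69.9, 50.1]
force: [0.8, 0.0, -2.0]
finger_gap: 0.309
grip_force: 59.8
```

Run:
```python
from h import *
st()
im=bot.camera("scene");np.save("s5.npy",im)
im=bot.camera("top");np.save("t5.npy",im)
from go import *
T,Q,q=cur();M=Q.as_matrix();print("ty",M[:,1].round(3),"upaxis tilt deg", np.degrees(np.arcsin(M[2,2])).round(2))
```

```text
27.65 [ 0.4272 -0.317   0.1038] [-179.9   69.9   50.1] J [-23.8  77.9  51.1  95.6   9.1  59.5 -34.4] F [ 0.8  0.  -2. ] g 0.309 59.8
ty [ 0.766 -0.643 -0.   ] upaxis tilt deg -20.1
```

Emit:
drive_tool --increments '[[[0,0,-0.2],[0,0,0],0],[[0,0,-0.4],[0,0,0],0],[[0,0,-0.6],[0,0,0],0],[[0,0,-0.7],[0,0,0],0],[[0,0,-0.7],[0,0,0],0]]'

```text
clock: 28.17
eef_pos: [0.4266, -0.317, 0.0962]
ee_rot: [-179.6, 70.1, 50.4]
force: [0.3, 1.4, 2.0]
finger_gap: 0.313
grip_force: 60.3
```

Emit:
drive_tool --increments '[[[0,0,-0.1],[0,0,0],0],[[0,0,-0.2],[0,0,0],0],[[0,0,-0.2],[0,0,0],0]]'

```text
clock: 28.42
eef_pos: [0.4264, -0.3172, 0.0961]
ee_rot: [-179.6, 70.2, 50.3]
force: [2.0, 5.7, 9.9]
finger_gap: 0.313
grip_force: 61.0
```

Emit:
drive_tool --increments '[[[0,0,-0.1],[0,0,0],0],[[0,0,-0.2],[0,0,0],0],[[0,0,-0.2],[0,0,0],0]]'

```text
clock: 28.67
eef_pos: [0.4263, -0.3174, 0.0961]
ee_rot: [-179.7, 70.4, 50.2]
force: [3.2, 7.9, 14.6]
finger_gap: 0.314
grip_force: 61.6
```

Emit:
drive_tool --increments '[[[0,0,0.2],[0,-0.003,0],0],[[0,0,0.3],[0,-0.003,0],0],[[0,0,0.3],[0,-0.003,0],0],[[0,0,0.3],[0,-0.003,0],0]]'

```text
clock: 29.0
eef_pos: [0.4262, -0.3172, 0.0962]
ee_rot: [-180.0, 70.0, 50.0]
force: [0.9, 4.0, 7.7]
finger_gap: 0.31
grip_force: 60.5
```

Emit:
drive_tool --increments '[[[0,0,0],[0,0,0],0.45],[[0,0,0],[0,0,0],0.6],[[0,0,0],[0,0,0],0.75],[[0,0,0],[0,0,0],0.75],[[0,0,0],[0,0,0],0.75]]'

```text
clock: 29.42
eef_pos: [0.4265, -0.317, 0.0942]
ee_rot: [-179.9, 69.9, 50.1]
force: [0.7, 0.3, -1.1]
finger_gap: 0.749
grip_force: 0.0
```

Run:
```python
from h import *
st()
im=bot.camera("scene");np.save("s6.npy",im);
im2=bot.camera("top");np.save("t6.npy",im2)
a=cv2.resize(im[50:170,110:270,::-1],(400,300));b=cv2.resize(im2[190:310,290:450,::-1],(400,300))
cv2.imwrite("pics/st3.png",np.hstack([a,b]))
```

```text
29.42 [ 0.4265 -0.317   0.0942] [-179.9   69.9   50.1] J [-23.7  78.7  50.6  95.4   8.7  59.1 -34.8] F [ 0.7  0.3 -1.1] g 0.749 0.0
```

View pics/st3.png

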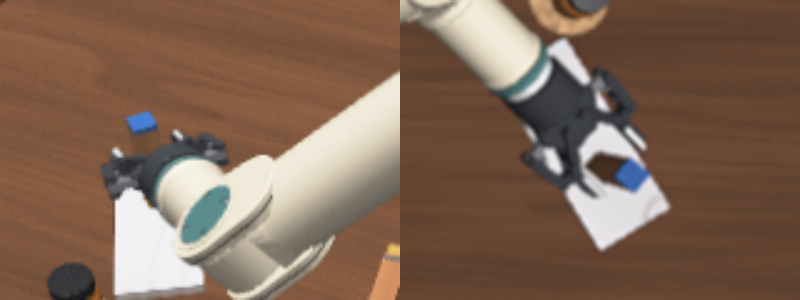

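The pair of crops shows stamp A standing free on the slab between the open fingers (blue head 142,122 in scene; 630,178 in top, wholly over the slab). Backing off.

Emit:
drive_tool --increments '[[[1.2,1.4,0.7],[0,0,0],0.8],[[2.4,2.9,1.4],[0,0,0],0.8],[[4,4.8,2.3],[0,0,0],0.8],[[6,7.2,3.4],[0,0,0],0.8],[[7.5,9,6],[0,0,0],0.8]]'

```text
clock: 29.93
eef_pos: [0.5022, -0.2245, 0.1519]
ee_rot: [-179.2, 69.8, 50.8]
force: [0.0, 0.9, -0.8]
finger_gap: 0.802
grip_force: 0.0
```

Run:
```python
from h import *
st()
im=bot.camera("top");stamps(im);np.save("t7.npy",im)
for A,c,q in blobs(im,(105,130,60),(125,255,255),10): print("blue",A,c.round(),onz("top",[c],.135)[0].round(4),onz("top",[c],.02)[0].round(4))
from go import *
T,Q,q=cur();az=230;c=(.4635,.0053);th=10.5
P,G=grasp(c,th,20,.02,.025,1);Y=R.from_euler("z",az-360-th,degrees=True)*G
mid=np.array([.52,-.12,.24]);E,F=stand((.5065,-.262),az,20,.02,1,zoff=.0135)
T1,Q1=step(T,Q,mid,Y,"untilt");T1,Q1=step(T1,Q1,P+[0,0,.06],G,"pre")
follow(q,[("untilt",mid,Y),("pre",P+[0,0,.06],G),("grasp",P,G),("lift",P+[0,0,.14],G),("yaw",mid,Y),("tilt",np.array([E[0],E[1],.24]),F),("low",E,F)])
```

```text
29.93 [ 0.5022 -0.2245  0.1519] [-179.2   69.8   50.8] J [-28.5  75.   50.8  83.6   7.9  76.8 -32.8] F [ 0.   0.9 -0.8] g 0.802 0.0
stamp? blue [128. 138.] [0.77  0.435] brass [142. 171.] [0.67  0.388] mid [0.72   0.4111] deg 25.1
stamp? blue [262. 225.] [0.512 0.015] brass [268. 261.] [ 0.405 -0.005] mid [0.4587 0.0049] deg 10.6
blue 13 [128. 138.] [0.7447 0.3964] [0.77   0.4345]
blue 15 [262. 225.] [0.5132 0.0197] [0.5121 0.0149]
blue 94 [382. 260.] [ 0.4299 -0.3088] [ 0.4194 -0.351 ]
untilt calls 3 each [0.59, 3.48, 2.94] [0.4, -0.337, -0.002] pos [ 0.52 -0.12  0.24] rpy [180. -20.  50.]
pre calls 5 each [-0.86, 2.56, -3.46] [0.0, -0.0, 0.49] pos [0.4768 0.0078 0.0671] rpy [-180.   -20.  -169.5]
untilt err 0.0 margin 21.9 [  7.  25.  21. 113. -41.  46.  16.]
pre err 0.0 margin 23.9 [ -3.  46.  -4. 104.   6.  51.  89.]
grasp err 0.0 margin 31.3 [ -3.  51.  -4. 104.   7.  45.  89.]
lift err 0.0 margin 32.4 [ -2.  39.  -5. 101.   5.  60.  90.]
yaw err 0.0 margin 21.5 [  7.  25.  22. 113. -42.  46.  17.]
tilt err 0.0 margin 20.8 [-27.  69.  55.  84.  12.  78. -27.]
low err 0.0 margin 21.2 [-25.  81.  50.  82.   6.  72. -34.]
```

Emit:
drive_tool --increments '[[[0.1,0.7,1],[0.08,-0.067,0],0.6],[[0.2,1.4,2],[0.16,-0.135,0],0.6],[[0.4,2.1,2.5],[0.24,-0.2,0],0.6],[[0.5,2.8,3],[0.32,-0.27,0],0.6],[[0.6,3.5,3],[0.4,-0.337,0],0.6]]'

```text
clock: 30.4
eef_pos: [0.5083, -0.1919, 0.1859]
ee_rot: [179.8, 39.6, 49.9]
force: [-0.7, -0.3, -0.2]
finger_gap: 0.601
grip_force: 0.0
```

Emit:
drive_tool --increments '[[[0.1,0.7,1],[0.08,-0.067,0],0.6],[[0.2,1.4,2],[0.16,-0.135,0],0.6],[[0.4,2.1,2.5],[0.24,-0.2,0],0.6],[[0.5,2.8,3],[0.32,-0.27,0],0.6],[[0.6,3.5,3],[0.4,-0.337,0],0.6]]'

```text
clock: 30.82
eef_pos: [0.5141, -0.1573, 0.2164]
ee_rot: [179.7, 9.6, 49.9]
force: [-0.8, -0.0, -1.6]
finger_gap: 0.597
grip_force: 0.0
```

Emit:
drive_tool --increments '[[[0.1,0.7,1],[0.08,-0.067,0],0.6],[[0.2,1.4,2],[0.16,-0.135,0],0.6],[[0.4,2.1,2.5],[0.24,-0.2,0],0.6],[[0.5,2.8,3],[0.32,-0.27,0],0.6],[[0.6,3.5,3],[0.4,-0.337,0],0.6]]'

```text
clock: 31.23
eef_pos: [0.5199, -0.1227, 0.2466]
ee_rot: [179.6, -20.3, 50.0]
force: [-0.4, -0.3, -1.9]
finger_gap: 0.6
grip_force: 0.0
```

Emit:
drive_tool --increments '[[[-0.9,2.6,-3],[0,0,0.49],0.6],[[-0.9,2.6,-3],[0,0,0.49],0.6],[[-0.9,2.6,-3],[0,0,0.49],0.6],[[-0.9,2.6,-3],[0,0,0.49],0.6],[[-0.9,2.6,-3],[0,0,0.49],0.6]]'

```text
clock: 31.65
eef_pos: [0.5114, -0.0971, 0.2142]
ee_rot: [179.8, -20.0, 78.2]
force: [1.3, -0.1, 0.2]
finger_gap: 0.603
grip_force: 0.0
```

Emit:
drive_tool --increments '[[[-0.9,2.6,-3],[0,0,0.49],0.6],[[-0.9,2.6,-3],[0,0,0.49],0.6],[[-0.9,2.6,-3],[0,0,0.49],0.6],[[-0.9,2.6,-3],[0,0,0.49],0.6],[[-0.9,2.6,-3],[0,0,0.49],0.6]]'

```text
clock: 32.07
eef_pos: [0.5024, -0.0694, 0.1842]
ee_rot: [179.9, -20.0, 106.2]
force: [0.6, 0.1, 1.2]
finger_gap: 0.603
grip_force: 0.0
```

Emit:
drive_tool --increments '[[[-0.9,2.6,-3],[0,0,0.49],0.6],[[-0.9,2.6,-3],[0,0,0.49],0.6],[[-0.9,2.6,-3],[0,0,0.49],0.6],[[-0.9,2.6,-3],[0,0,0.49],0.6],[[-0.9,2.6,-3],[0,0,0.49],0.6]]'

```text
clock: 32.48
eef_pos: [0.493, -0.0424, 0.1544]
ee_rot: [179.8, -20.0, 134.2]
force: [-0.5, 0.6, 0.5]
finger_gap: 0.599
grip_force: 0.0
```

Emit:
drive_tool --increments '[[[-0.9,2.6,-3],[0,0,0.49],0.6],[[-0.9,2.6,-3],[0,0,0.49],0.6],[[-0.9,2.6,-3],[0,0,0.49],0.6],[[-0.9,2.6,-3],[0,0,0.49],0.6],[[-0.9,2.6,-3],[0,0,0.49],0.6]]'

```text
clock: 32.9
eef_pos: [0.4833, -0.0161, 0.1245]
ee_rot: [179.8, -20.0, 162.2]
force: [0.4, 0.8, 0.0]
finger_gap: 0.598
grip_force: 0.0
```

Run:
```python
from h import *
st()
im=bot.camera("top");stamps(im);np.save("t8.npy",im)
im=bot.camera("scene");np.save("s8.npy",im)
for n in("top","scene"):
  for A,c,q in blobs(np.load("t8.npy") if n=="top" else im,(105,130,60),(125,255,255),10): print(n,"blue",A,c.round(),onz(n,[c],.135)[0].round(4),onz(n,[c],.02)[0].round(4))
from go import *
T,Q,q=cur();P,G=grasp((.4635,.0053),10.5,20,.02,.025,1)
step(T,Q,P,G,"grasp")
```

```text
32.9 [ 0.4833 -0.0161  0.1245] [179.8 -20.  162.2] J [  3.6  41.1  -1.8 101.6  -5.1  56.7  77.8] F [0.4 0.8 0. ] g 0.598 0.0
stamp? blue [128. 138.] [0.77  0.435] brass [142. 170.] [0.67  0.387] mid [0.72   0.4109] deg 25.2
top blue 13 [128. 138.] [0.7447 0.3964] [0.77   0.4345]
top blue 93 [382. 260.] [ 0.4298 -0.3088] [ 0.4192 -0.351 ]
scene blue 1053 [503.  58.] [-0.2409  0.5852] [-0.4666  0.6211]
scene blue 65 [166.  99.] [ 0.4348 -0.3098] [ 0.3097 -0.4071]
scene blue 77 [260. 179.] [0.6153 0.0562] [0.517  0.0134]
scene blue 101 [390. 316.] [0.8368 0.4188] [0.7714 0.4299]
grasp calls 1 each [-0.65, 2.39, -11.73] [-0.003, -0.0, 0.494] pos [0.4768 0.0078 0.0071] rpy [-180.   -20.  -169.5]
```

Emit:
drive_tool --increments '[[[-0.6,2.4,-1.5],[0,0,0.494],0.6],[[-0.6,2.4,-3],[0,0,0.494],0.6],[[-0.6,2.4,-5],[0,0,0.494],0.6],[[-0.6,2.4,-6],[0,0,0.494],0.6],[[-0.6,2.4,-6],[0,0,0.494],0.6]]'

```text
clock: 33.42
eef_pos: [0.4755, 0.0073, 0.063]
ee_rot: [179.8, -20.2, -169.4]
force: [-0.1, 1.2, 0.2]
finger_gap: 0.6
grip_force: 0.0
```

Emit:
drive_tool --increments '[[[0,0,-2],[0,0,0],0.6],[[0,0,-4],[0,0,0],0.6],[[0,0,-5.3],[0,0,0],0.6],[[0,0,-5.7],[0,0,0],0.6],[[0,0,-5.7],[0,0,0],0.6]]'

```text
clock: 33.83
eef_pos: [0.4769, 0.0051, 0.0072]
ee_rot: [179.9, -20.1, -169.7]
force: [0.1, -0.2, 1.0]
finger_gap: 0.604
grip_force: 0.0
```

Run:
```python
from h import *
st()
```

```text
33.83 [0.4769 0.0051 0.0072] [ 179.9  -20.1 -169.7] J [ -2.3  51.6  -4.7 104.    7.3  44.9  88.3] F [ 0.1 -0.2  1. ] g 0.604 0.0
```

Emit:
drive_tool --increments '[[[0,0,0],[0,0,0],0],[[0,0,0],[0,0,0],0],[[0,0,0],[0,0,0],0],[[0,0,0],[0,0,0],0],[[0,0,0],[0,0,0],0]]'

```text
clock: 34.25
eef_pos: [0.4784, 0.0061, 0.0087]
ee_rot: [179.9, -19.9, -169.5]
force: [1.1, -0.3, 6.9]
finger_gap: 0.317
grip_force: 60.0
```

Emit:
drive_tool --increments '[[[0,0,0],[0,0,0],0],[[0,0,2],[0,0,0],0],[[0,0,5],[0,0,0],0],[[0,0,9],[0,0,0],0],[[0,0,13],[0,0,0],0]]'

```text
clock: 34.67
eef_pos: [0.4768, 0.0061, 0.1385]
ee_rot: [179.9, -20.1, -169.4]
force: [1.4, 0.2, -2.7]
finger_gap: 0.318
grip_force: 59.6
```

Run:
```python
from h import *
st()
from go import *
T,Q,q=cur();az=230;E,F=stand((.5065,-.262),az,20,.02,1,zoff=.0135)
mid=np.array([.52,-.12,.24]);Y=R.from_euler("z",-140.4,degrees=True)*Q
T1,Q1=step(T,Q,mid,Y,"yaw");T1,Q1=step(T1,Q1,[E[0],E[1],.24],F,"tilt");step(T1,Q1,E,F,"low")
follow(q,[("yaw",mid,Y),("tilt",np.array([E[0],E[1],.24]),F),("low",E,F)])
```

```text
34.67 [0.4768 0.0061 0.1385] [ 179.9  -20.1 -169.4] J [ -1.7  39.8  -5.8 101.7   5.7  58.9  89.9] F [ 1.4  0.2 -2.7] g 0.318 59.6
yaw calls 5 each [0.86, -2.52, 2.03] [0.0, 0.0, -0.49] pos [ 0.52 -0.12  0.24] rpy [179.9 -20.1  50.2]
tilt calls 3 each [-0.54, -4.84, 0.0] [-0.402, 0.337, -0.001] pos [ 0.5037 -0.2653  0.24  ] rpy [180.  70.  50.]
low calls 1 each [0.0, 0.0, -15.15] [0.0, 0.0, 0.0] pos [ 0.5037 -0.2653  0.0885] rpy [180.  70.  50.]
yaw err 0.0 margin 21.9 [  8.  25.  21. 113. -41.  46.  16.]
tilt err 0.0 margin 21.7 [-26.  69.  54.  84.  13.  78. -28.]
low err 0.0 margin 22.1 [-24.  80.  49.  82.   7.  73. -35.]
```

Emit:
drive_tool --increments '[[[0.2,-0.5,0.5],[0,0,-0.1],0],[[0.4,-1,1],[0,0,-0.2],0],[[0.6,-1.5,1.5],[0,0,-0.3],0],[[0.8,-2,2],[0,0,-0.4],0],[[0.9,-2.5,2],[0,0,-0.49],0]]'

```text
clock: 35.08
eef_pos: [0.4876, -0.0194, 0.1584]
ee_rot: [179.9, -19.9, 162.2]
force: [0.5, 0.2, -2.8]
finger_gap: 0.314
grip_force: 59.6
```

Emit:
drive_tool --increments '[[[0.2,-0.5,0.5],[0,0,-0.1],0],[[0.4,-1,1],[0,0,-0.2],0],[[0.6,-1.5,1.5],[0,0,-0.3],0],[[0.8,-2,2],[0,0,-0.4],0],[[0.9,-2.5,2],[0,0,-0.49],0]]'

```text
clock: 35.5
eef_pos: [0.4963, -0.0446, 0.1782]
ee_rot: [179.8, -19.9, 134.1]
force: [0.3, 0.8, -2.7]
finger_gap: 0.314
grip_force: 59.7
```

Emit:
drive_tool --increments '[[[0.2,-0.5,0.5],[0,0,-0.1],0],[[0.4,-1,1],[0,0,-0.2],0],[[0.6,-1.5,1.5],[0,0,-0.3],0],[[0.8,-2,2],[0,0,-0.4],0],[[0.9,-2.5,2],[0,0,-0.49],0]]'

```text
clock: 35.92
eef_pos: [0.505, -0.0697, 0.1983]
ee_rot: [179.8, -20.0, 106.0]
force: [-0.4, -1.0, -3.0]
finger_gap: 0.309
grip_force: 59.7
```

Emit:
drive_tool --increments '[[[0.2,-0.5,0.5],[0,0,-0.1],0],[[0.4,-1,1],[0,0,-0.2],0],[[0.6,-1.5,1.5],[0,0,-0.3],0],[[0.8,-2,2],[0,0,-0.4],0],[[0.9,-2.5,2],[0,0,-0.49],0]]'

```text
clock: 36.33
eef_pos: [0.5138, -0.0946, 0.2183]
ee_rot: [179.8, -20.0, 78.0]
force: [0.9, 0.3, -2.7]
finger_gap: 0.313
grip_force: 59.7
```

Emit:
drive_tool --increments '[[[0.2,-0.5,0.5],[0,0,-0.1],0],[[0.4,-1,1],[0,0,-0.2],0],[[0.6,-1.5,1.5],[0,0,-0.3],0],[[0.8,-2,2],[0,0,-0.4],0],[[0.9,-2.5,2],[0,0,-0.49],0]]'

```text
clock: 36.75
eef_pos: [0.5225, -0.1194, 0.2383]
ee_rot: [179.8, -20.1, 49.9]
force: [-0.1, 0.9, -3.0]
finger_gap: 0.317
grip_force: 59.7
```

Run:
```python
from h import *
st()
from go import *
T,Q,q=cur();az=230;E,F=stand((.5065,-.262),az,20,.02,1,zoff=.0135)
T1,Q1=step(T,Q,[E[0],E[1],.24],F,"tilt")
```

```text
36.75 [ 0.5225 -0.1194  0.2383] [179.8 -20.1  49.9] J [  7.4  25.5  20.8 113.  -41.3  45.6  16. ] F [-0.1  0.9 -3. ] g 0.317 59.7
tilt calls 3 each [-0.63, -4.87, 0.06] [-0.4, 0.338, -0.0] pos [ 0.5037 -0.2653  0.24  ] rpy [180.  70.  50.]
```

Emit:
drive_tool --increments '[[[-0.1,-1,0],[-0.08,0.068,0],0],[[-0.2,-2,0],[-0.16,0.135,0],0],[[-0.4,-3,0],[-0.24,0.203,0],0],[[-0.5,-4,0],[-0.32,0.27,0],0],[[-0.6,-4.9,0],[-0.4,0.338,0],0]]'

```text
clock: 37.17
eef_pos: [0.5164, -0.1683, 0.2385]
ee_rot: [180.0, 10.2, 50.1]
force: [1.6, -0.1, -3.7]
finger_gap: 0.312
grip_force: 59.7
```

Emit:
drive_tool --increments '[[[-0.1,-1,0],[-0.08,0.068,0],0],[[-0.2,-2,0],[-0.16,0.135,0],0],[[-0.4,-3,0],[-0.24,0.203,0],0],[[-0.5,-4,0],[-0.32,0.27,0],0],[[-0.6,-4.9,0],[-0.4,0.338,0],0]]'

```text
clock: 37.58
eef_pos: [0.5112, -0.2162, 0.2376]
ee_rot: [-179.7, 40.1, 50.3]
force: [-0.1, -0.4, -2.8]
finger_gap: 0.313
grip_force: 59.8
```

Emit:
drive_tool --increments '[[[-0.1,-1,0],[-0.08,0.068,0],0],[[-0.2,-2,0],[-0.16,0.135,0],0],[[-0.4,-3,0],[-0.24,0.203,0],0],[[-0.5,-4,0],[-0.32,0.27,0],0],[[-0.6,-4.9,0],[-0.4,0.338,0],0]]'

```text
clock: 38.0
eef_pos: [0.5055, -0.2651, 0.2363]
ee_rot: [-178.9, 70.1, 51.0]
force: [-0.5, -0.1, -2.4]
finger_gap: 0.312
grip_force: 59.9
```

Emit:
drive_tool --increments '[[[0,0,-1],[0,0,0],0],[[0,0,-4],[0,0,0],0],[[0,0,-7],[0,0,0],0],[[0,0,-10],[0,0,0],0],[[0,0,-12],[0,0,0],0]]'

```text
clock: 38.42
eef_pos: [0.5041, -0.2645, 0.1133]
ee_rot: [-178.6, 69.6, 51.1]
force: [-0.3, 0.5, -3.3]
finger_gap: 0.316
grip_force: 60.0
```

Emit:
drive_tool --increments '[[[0,0,0],[0,0,0],0],[[0,0,0],[0,0,0],0]]'

```text
clock: 38.58
eef_pos: [0.5044, -0.2655, 0.1172]
ee_rot: [-178.8, 69.9, 51.0]
force: [0.6, -0.2, -1.9]
finger_gap: 0.311
grip_force: 59.9
```

Run:
```python
from h import *
st()
from go import *
T,Q,q=cur();az=230;E,F=stand((.5065,-.262),az,20,.02,1,zoff=.0135)
T1,Q1=step(T,Q,E,F,"low")
im=bot.camera("scene");im2=bot.camera("top");np.save("t9.npy",im2)
for n,i in(("top",im2),("scene",im)):
  for A,c,q in blobs(i,(105,130,60),(125,255,255),10): print(n,"blue",A,c.round(),onz(n,[c],.135)[0].round(4))
```

```text
38.58 [ 0.5044 -0.2655  0.1172] [-178.8   69.9   51. ] J [-24.1  77.3  48.5  82.2   9.4  73.9 -34.4] F [ 0.6 -0.2 -1.9] g 0.311 59.9
low calls 1 each [-0.07, 0.02, -2.87] [-0.006, -0.004, 0.002] pos [ 0.5037 -0.2653  0.0885] rpy [180.  70.  50.]
top blue 13 [128. 138.] [0.7447 0.3964]
top blue 97 [366. 230.] [ 0.5087 -0.2652]
top blue 94 [382. 260.] [ 0.4299 -0.3088]
scene blue 1052 [503.  58.] [-0.2407  0.5852]
scene blue 64 [166.  99.] [ 0.4351 -0.3098]
scene blue 80 [166. 114.] [ 0.494  -0.2734]
scene blue 102 [390. 316.] [0.8367 0.4189]
```

Emit:
drive_tool --increments '[[[0,0,-0.5],[-0.006,-0.004,0.002],0],[[0,0,-1],[-0.006,-0.004,0.002],0],[[0,0,-1.5],[-0.006,-0.004,0.002],0],[[0,0,-1.7],[-0.006,-0.004,0.002],0],[[0,0,-1.7],[-0.006,-0.004,0.002],0]]'

```text
clock: 39.1
eef_pos: [0.5044, -0.2657, 0.0998]
ee_rot: [-180.0, 70.1, 50.0]
force: [1.1, -1.6, -2.3]
finger_gap: 0.313
grip_force: 59.9
```

Emit:
drive_tool --increments '[[[0,0,-0.1],[0,0,0],0],[[0,0,-0.2],[0,0,0],0],[[0,0,-0.2],[0,0,0],0]]'

```text
clock: 39.35
eef_pos: [0.5045, -0.266, 0.0984]
ee_rot: [179.9, 70.1, 49.9]
force: [-0.3, -0.7, -3.0]
finger_gap: 0.311
grip_force: 59.9
```

Emit:
drive_tool --increments '[[[0,0,-0.1],[0,0,0],0],[[0,0,-0.2],[0,0,0],0],[[0,0,-0.2],[0,0,0],0]]'

```text
clock: 39.6
eef_pos: [0.5046, -0.2661, 0.0978]
ee_rot: [179.7, 70.2, 49.8]
force: [0.4, 1.7, 2.7]
finger_gap: 0.313
grip_force: 60.4
```

Emit:
drive_tool --increments '[[[0,0,0],[0,0,0],0],[[0,0,0],[0,0,0],0.45],[[0,0,0],[0,0,0],0.6],[[0,0,0],[0,0,0],0.75],[[0,0,0],[0,0,0],0.75]]'

```text
clock: 40.02
eef_pos: [0.5045, -0.266, 0.0963]
ee_rot: [179.9, 70.1, 49.9]
force: [-0.6, 0.1, 0.1]
finger_gap: 0.749
grip_force: 0.0
```

Emit:
drive_tool --increments '[[[0,0,0],[0,0,0],0.75],[[0,0,0],[0,0,0],0.75]]'

```text
clock: 40.18
eef_pos: [0.5045, -0.266, 0.0964]
ee_rot: [179.9, 70.1, 49.9]
force: [-0.4, 0.4, -0.8]
finger_gap: 0.751
grip_force: 0.0
```

Run:
```python
from h import *
st()
im=bot.camera("scene");im2=bot.camera("top");np.save("t10.npy",im2)
for n,i in(("top",im2),("scene",im)):
  for A,c,q in blobs(i,(105,130,60),(125,255,255),10): print(n,"blue",A,c.round(1),onz(n,[c],.135)[0].round(4))
```

```text
40.18 [ 0.5045 -0.266   0.0964] [179.9  70.1  49.9] J [-24.   79.1  48.   81.7   8.8  73.1 -35.7] F [-0.4  0.4 -0.8] g 0.751 0.0
top blue 13 [128.2 137.9] [0.7447 0.3964]
top blue 89 [363.6 229.7] [ 0.5095 -0.2592]
top blue 93 [381.8 259.7] [ 0.4298 -0.3088]
scene blue 1053 [502.8  57.5] [-0.2409  0.5852]
scene blue 64 [166.3  98.7] [ 0.4351 -0.3098]
scene blue 82 [166.9 119.6] [ 0.5139 -0.2589]
scene blue 102 [389.8 316.5] [0.8368 0.4189]
```

Emit:
drive_tool --increments '[[[1.2,1.4,0.7],[0,0,0],0.8],[[2.4,2.9,1.4],[0,0,0],0.8],[[4,4.8,2.3],[0,0,0],0.8],[[6,7.2,3.4],[0,0,0],0.8],[[7.2,8.6,5],[0,0,0],0.8]]'

```text
clock: 40.7
eef_pos: [0.5781, -0.1772, 0.1454]
ee_rot: [-179.9, 70.0, 50.3]
force: [1.0, 1.0, -0.4]
finger_gap: 0.804
grip_force: 0.0
```

Emit:
drive_tool --increments '[[[0,2,2],[0.08,-0.067,0],0.8],[[0,4,5],[0.16,-0.135,0],0.8],[[0,6,8],[0.24,-0.2,0],0.8],[[-1,8,11],[0.32,-0.27,0],0.8],[[-2,10,14],[0.4,-0.337,0],0.8]]'

```text
clock: 41.12
eef_pos: [0.5567, -0.0789, 0.288]
ee_rot: [179.8, 39.8, 49.9]
force: [1.0, 0.5, 0.8]
finger_gap: 0.802
grip_force: 0.0
```

Emit:
drive_tool --increments '[[[0,2,1],[0.08,-0.067,0],0.8],[[0,4,2],[0.16,-0.135,0],0.8],[[-1,6,2],[0.24,-0.2,0],0.8],[[-2,8,2],[0.32,-0.27,0],0.8],[[-3,10,2],[0.4,-0.337,0],0.8]]'

```text
clock: 41.53
eef_pos: [0.5263, 0.0208, 0.3074]
ee_rot: [179.8, 9.8, 49.8]
force: [0.6, 0.3, 0.4]
finger_gap: 0.802
grip_force: 0.0
```

Run:
```python
from h import *
st()
im=bot.camera("scene");im2=bot.camera("top");np.save("t11.npy",im2)
for n,i in(("top",im2),("scene",im)):
  for A,c,q in blobs(i,(105,130,60),(125,255,255),10): print(n,"blue",A,c.round(1),onz(n,[c],.135)[0].round(4))
for _ in range(1): pass
cv2.imwrite("pics/end.png",cv2.resize(im[:,:,::-1],(800,600)))
```

```text
41.53 [0.5263 0.0208 0.3074] [179.8   9.8  49.8] J [-37.1  30.4  43.8  95.8 -13.5  67.8 -30.7] F [0.6 0.3 0.4] g 0.802 0.0
top blue 13 [128.2 137.9] [0.7447 0.3964]
top blue 91 [363.5 229.8] [ 0.5091 -0.2588]
top blue 93 [381.8 259.7] [ 0.4298 -0.3088]
scene blue 1053 [502.8  57.5] [-0.2409  0.5852]
scene blue 65 [166.4  98.7] [ 0.4348 -0.3098]
scene blue 82 [166.7 119.8] [ 0.5147 -0.259 ]
scene blue 102 [389.8 316.5] [0.8368 0.4189]
```

View pics/end.png

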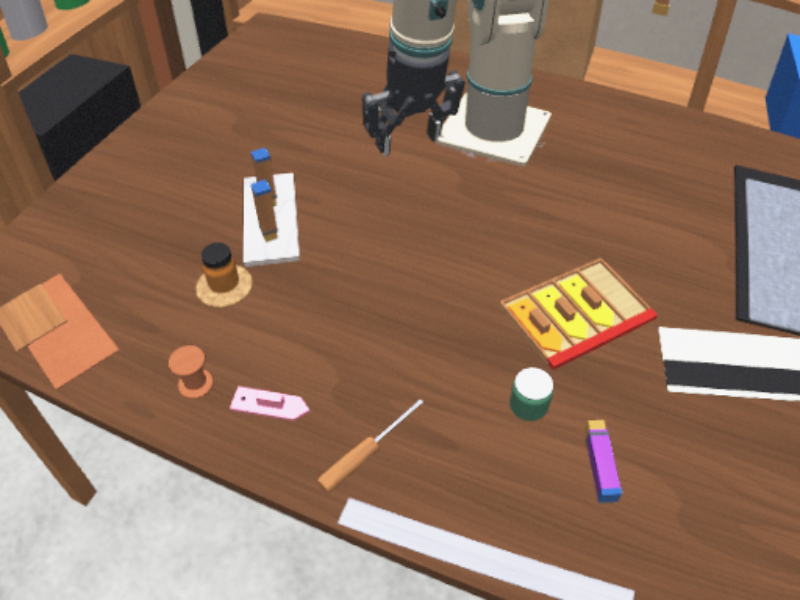

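The final view shows both stamps upright on the slab (heads at 262,155 and 262,188), the jar on the mat (220,270), three patterns in the tray with points to the red end, and the tin (531,393) undisturbed. Now watching the stamps for more than five seconds.

Run:
```python
from h import *
t0=bot.get_state()["clock"];tr=[]
for k in range(112):
    im=bot.camera("top");tr.append([c for A,c,q in blobs(im,(105,130,60),(125,255,255),40)][:2])
tr=np.array(tr);print(bot.get_state()["clock"]-t0,"head drift px",np.ptp(tr,axis=0).round(2).tolist())
st();im=bot.camera("scene")
for A,c,q in blobs(im,(105,130,60),(125,255,255),40): print("blue",A,c.round(1))
for A,c,q in blobs(im,(16,150,180),(34,255,255),80): print("pat",A,c.round(1),rect("scene",q,.010)[:2])
```

```text
5.600000000000001 head drift px [[0.09, 0.06], [0.02, 0.12]]
47.23 [0.5266 0.0201 0.3065] [179.9  10.2  49.9] J [-37.1  30.7  43.8  95.6 -13.4  68.  -30.7] F [ 0.   0.9 -0.3] g 0.797 0.0
blue 1053 [502.8  57.5]
blue 64 [166.3  98.7]
blue 82 [166.7 119.8]
blue 102 [389.8 316.4]
pat 367 [375.4 193.3] (array([0.42833057, 0.31397336]), 50.906028747558594)
pat 373 [358.8 200.7] (array([0.47173187, 0.27972186]), 52.786067962646484)
pat 350 [343.1 208.2] (array([0.51199612, 0.24749539]), 52.350624084472656)
```

Nothing moved in 5.6 s. Handing in.

```bash
python3 -c "
from workcell import bot
print(bot.hand_in())"
```

```text
the job is handed in; nothing more can be done
None
```

I handed the job in at about 47 s: the jar is on the middle of the mat, all three patterns lie flat in their own compartments with points to the red end, and both stamps stand about 9 cm apart on the slab, where they held still for 5.6 s. I left the green tin and the look-alikes alone; I don't have the judging result.

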